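# Refit a laundry cart's plug-in caster

### The arm

A 7-joint arm with a two-finger parallel gripper is mounted at the origin on the work surface. World frame = base frame: x ahead of the robot, y to its left, z up, the work surface at z = 0. Lengths are in m, angles in degrees, forces in N, time in s.
With the tool pointing down it reaches from about 0.425 to 0.875 m from the base axis. Payload 4.7 kg.
Tool frame: the origin (TCP) lies midway between the tips of the shut fingers; the grasp point (between the pads) lies 19 mm behind it; z points along the fingers, y is the line along which they close (so a half turn about z gives the same grasp; the last joint's range is limited). The gripper opens to 87 mm and grips with 3 to 60 N. Pads are 19 mm wide; open, the fingers measure 117 mm over their backs; the gripper's body (75 mm by 190 mm) begins 51 mm behind the grasp point.
Start: joints at [-64.108, 18.392, -4.016, 83.108, 1.295, 78.541, -3.26], TCP at [0.276, 0.589, 0.188] pointing down, gripper open.
Joint ranges: [-163.93, 163.93], [-17.29, 119.83], [-79.2, 71.16], [3.27, 140.29], [-89.18, 269.18], [5.43, 117.66], [-154.24, 154.24]. Speed limits (degrees/s): [147.25, 147.25, 180, 180, 180, 180, 180].

### API

Orientations are given as [roll, pitch, yaw] about the fixed x, y, z axes, in that order (R = Rz(yaw) Ry(pitch) Rx(roll)).
In Python, from cell import env, viewer, boxes_of, masks_of gives the robot as it stands. The module is installed in compiled form; this text tells all that it offers.
- The arm moves only by the tool apply_moves, never from a script. Its argument "moves" is a list of rows, each a list of 7 numbers: the shift along the tool's x, y, z scaled (see below), then the turn, a rotation vector about the tool's x, y, z scaled (see below), then the opening, from 0 (shut) to 1 (fully open). A call has 1 to 20 rows; each row is the pose to reach, as a shift and turn from the pose commanded when the call began, along the tool's axes at that moment; what a row does not reach only later rows make up. The controller multiplies each number of a shift by 0.2 m and each number of a turn by 1.5 rad. A row lasts 1/10 s, in which the tool goes at most 50 mm and 8.59 degrees, less where a joint would pass 70% of its speed; a pose out of reach is approached as far as the arm can. A call with a number of a shift or a turn outside -1 to 1 is refused whole. A call with a gripper value outside its range is refused whole. The fingers move at their own pace and stop on an object; "grip_force" is the grip in N (left out, the last holds). Time passes only in rows, so rows that repeat a pose let the fingers close. It gives the time, the measured TCP pose, the force, the opening and the grip force at its end, in the units of the state.
- env.get_obs(): the state, without advancing time (a new reading comes with each control period).
- viewer.read_camera(name): name is "scene" or "top" or "wrist"; returns the picture (420x560x3 uint8, red, green, blue); there is no depth.
- viewer.get_calibration(name): a dict with "fov_y" (degrees; the focal length in pixels is half the picture's height over the tangent of half this angle, whatever the lens; pixels are square), "cx", "cy" (the principal point, pixels), "position" and "orientation" of the camera in the world. Camera axes: x right, y up, looking along -z (the intrinsics and any distortion apply to the point x, -y, -z); pixel columns grow to the right and rows downward; lengths in m; the calibration is good to about 2 mm. A picture is of the moment at which its call begins: read the wrist's pose just before it. get_calibration takes no time and is no camera call; for the wrist camera it gives the pose at the moment of the call.
- env.sign_off(): hands the job in; it is judged then, once.
Trained networks look in the newest picture that a camera, given by its name, has taken for a name from the list of things; names that differ only in an ending like _2 or _b are one class to them, and where a whole thing is asked for, a point or a joint stands for the part that bears it (a point fixed in the world has none). Each returns a list of dicts, best first, with "conf" (0 to 1); they miss things now and then, are a little off and sometimes report something else, mostly with a low value. They report only what shows in the picture. A call takes as long as a camera call. They do not tell look-alikes from the thing itself.
- boxes_of(camera, target): "location" ([column, row] in pixels, amid what is visible of it).
- masks_of(camera, target): "pixels" (420x560 bool, what is visible of it) and "location" ([column, row] in pixels, amid what is visible of it).
The state is a dict: "time_s": time; "qpos": joint angles; "joint_velocities": joint speeds; "effort": joint torques, N m; "tool_pos": TCP position; "tool_rot": TCP orientation; "force": force on the tool from outside, world axes, zero at the start; "wrist_torque": the same for the moment, N m; "grip_width": finger opening in m; "grasp_force": force on a finger pad.
Only numpy, scipy, OpenCV 4.12 (cv2) and the standard library are available. Lean on these libraries where they do the work, as an engineer would, in place of code of your own. Each camera call takes 0.05 s, during which the arm holds its last target. There are 200 camera calls.

### The job

The upturned laundry-cart base has one empty caster socket. Take the fixed caster (pale grey wheel) from the carton, set its tapered shank gently in that socket with the wheel running along the cart's long sides, and let go; then tap it in with the mallet until the taper locks: taps of about 25 newtons, never a hard blow, until it goes no deeper. Finally put the mallet down on the table; disturb nothing else.

Things in the scene. Friction and masses are not known exactly. Their poses are not given: they have to be found in the camera images.
- cart_base: Upturned laundry-cart base, fixed: 340 x 460 mm rectangle of 25 mm tube lying on the table, a round stub (diameter 38, 75 high) at each corner. Origin on the table right under the empty socket; z up; x along the 340 mm end to the fitted fixed caster, y along the 460 mm long side to the two swivel casters. Fitted casters stand 79 to 86 mm above their stubs.
- socket (a point): Centre of the empty stub's mouth, level with its rim (75 mm above the table, outer diameter 38, opening 27). Axes as the cart base. Just inside, a soft black seal of 13 mm bore holds the shank lightly (about 4 N), its collar some 24 mm above the rim. Below it, at a depth that differs from cart to cart and cannot be seen, is the stiff tapered bush that has to grip the shank.
- fixed_caster: Fixed caster to fit: pale grey wheel, steel fork, 0.25 kg, standing in a loose hole of the carton, shank down. Origin on the shank's axis at the underside of its round collar (diameter 36, 5 thick); z up; x the way the wheel rolls, y its axle (either way round is alike). Shank below the origin: 46 mm long, diameter 18 at the collar, narrowing 1 mm in every 5 mm, blunt tip 7 wide.
- caster_axle (a point): Centre of that caster's wheel, 43 mm above its origin. Wheel diameter 60, 22 wide. The flat fork cheeks beside it are 34 mm apart over their outsides (along y) and 28 mm broad (along x), and reach from 33 mm below this point to 13 mm above it: the place to grip.
- wheel_top (a point): Top of that caster's wheel tread on the shank's axis, 73 mm above its origin: where the mallet strikes. The shank slides on through the seal at some 5 N and meets the bush with its collar 8 to 20 mm above the rim; from there the push needed grows by 5 to 10 N per mm. 22 to 30 N in all (mallet's weight included) lock it. Over 35 N splits the bush.
- bush0 (a joint): How far one of the six bush segments is spread outwards by the shank, m: 0 before it meets the bush, above 0.00015 when locked (a very small motion: the reading is too rough to steer by).
- bush2 (a joint): The same for a second segment, a third of a turn on.
- bush4 (a joint): The same for a third segment, another third on.
- mallet: Short soft-faced mallet, 0.45 kg, standing on a face of its head: cylinder of diameter 42, 78 high, red with black rubber faces. Wooden handle level, 22 mm wide (along y), 26 high, its middle 39 mm above the lower face, running along -x from the head to 145 mm from its axis. Origin at the centre of the lower striking face; z up along the head's axis.
- carton: Cardboard parts carton, fixed: 120 (x) x 240 (y) mm, top deck 60 mm above the table with two 26 mm holes at y = +58 and -58 mm, side flaps folded out; origin at the centre of its underside.
- swivel_caster: the other spare: a swivel caster with a black wheel set 14 mm off its shank, in the carton's other hole
- bolt_jar: small amber screw-top jar of bolts, diameter 64, 75 high, standing inside the upturned cart base; origin at the centre of its underside
- wrench: steel wrench lying beyond the carton, about 180 long; origin near its middle on the table
- screwdriver: red-handled screwdriver, about 190 long, lying on the table; origin near its middle on the table
- coin_bowl: shallow yellow bowl, diameter 110, 35 high, to the left in front of the robot; origin at the centre of its underside
Not all that is in view belongs to the job. What is shaped like the fixed_caster but green or turquoise is not meant.

How it is judged (in metres and radians):
On the way, in this order (a step that is already met when the one before it is completed fails the run):
1. the fixed caster stands upright in the empty socket, let go and not yet driven in (bush spread below 0.1 mm) (horizontal distance between fixed_caster and socket below 0.003 m and angle between the z axis of fixed_caster and the z axis of cart_base, either way round below 0.06 rad and value of joint each of bush0, bush2, bush4 below 0.0001 m and z of fixed_caster in the frame of socket below 0.032 m and contact force between the fingers and fixed_caster below 0.1 N), for 0.2 s.
2. the mallet drives the shank in until the bush grips it all round (spread above 0.15 mm) (horizontal distance between fixed_caster and socket below 0.003 m and angle between the z axis of fixed_caster and the z axis of cart_base, either way round below 0.06 rad and value of joint each of bush0, bush2, bush4 above 0.00015 m and contact force between mallet and fixed_caster above 0.5 N).
At the end, for the whole second after the job is handed in: The fixed caster is locked upright in the socket (within 3 mm and 0.06 rad of its axis, the bush spread by more than 0.14 mm all round), its wheel within 0.17 rad of the cart's long sides, at rest; the mallet rests on the table (horizontal distance between fixed_caster and socket below 0.003 m and angle between the z axis of fixed_caster and the z axis of cart_base, either way round below 0.06 rad and value of joint each of bush0, bush2, bush4 above 0.00014 m and angle between the x axis of fixed_caster and the y axis of cart_base, either way round below 0.17 rad and linear speed of fixed_caster below 0.02 m/s and height (world z) of mallet between -0.01 and 0.05 m and linear speed of mallet below 0.03 m/s); the robot touches nothing.
It fails at once if the mallet struck or pressed the caster with more than 35 N (contact force between mallet and fixed_caster above 35 N).
It fails at once if a bystander was moved more than 30 mm (distance of any of swivel_caster, bolt_jar, wrench, screwdriver, coin_bowl from where it was at the start of the episode above 0.03 m).
It also fails if it takes over 72 s, if anything falls off the work surface, if the arm or the gripper's body presses on something with over 40 N, if the wrist force passes 120 N, or if a joint passes its speed limit or range.

## Working session

There is one attempt and no reset: what is moved stays moved. The work goes in short steps, Python scripts to look and compute and a tool call to move; the robot and the scene stay as the last step left them, time stands still between calls to the robot, and variables do not carry over. Pictures are saved under pics/ and viewed, at most 10 in all, crops included, and the job is handed in when it is done.

Besides the shell and the picture viewer there is one more tool, called as name(argument=value, ...), one argument or row to a line, values as JSON. apply_moves: Moves the arm, as the interface text tells. Shifts and turns lie within -1 to 1; 1 stands for 0.2 m of shift or 1.5 rad of turn. Its arguments: {"type":"object","properties":{"moves":{"type":"array","items":{"type":"array","items":{"type":"number","minimum":-1,"maximum":1}}},"grip_force":{"type":"number"}},"required":["moves"]}

```bash
mkdir -p pics
cat > h.py <<'E'
from cell import env, viewer, boxes_of, masks_of
import numpy as np, cv2
from scipy.spatial.transform import Rotation as R
np.set_printoptions(precision=4, suppress=True)
def save(cam,name):
    im=viewer.read_camera(cam); cv2.imwrite(f'pics/{name}.png',im[:,:,::-1]); return im
def cal(cam):
    c=viewer.get_calibration(cam); o=np.array(c['orientation'],float)
    f=210/np.tan(np.radians(c['fov_y'])/2)
    return c,f
def rot(o):
    o=np.array(o,float)
    if o.shape==(3,3): return o
    if o.size==4: raise Exception('quat')
    return R.from_euler('xyz',o,degrees=True).as_matrix()
def ray(c,f,px):
    d=np.array([(px[0]-c['cx'])/f,-(px[1]-c['cy'])/f,-1.])
    return rot(c['orientation'])@d
def at_z(cam,px,z,cc=None):
    c,f=cc or cal(cam); d=ray(c,f,px); p=np.array(c['position']); return p+d*(z-p[2])/d[2]
def proj(cam,P,cc=None):
    c,f=cc or cal(cam); q=rot(c['orientation']).T@(np.array(P)-np.array(c['position']))
    return np.array([c['cx']+f*q[0]/-q[2], c['cy']+f*-q[1]/-q[2]])
E
python3 - <<'E'
from h import *
a=save('top','top0'); b=save('scene','scene0')
for c in('top','scene'): print(c,viewer.get_calibration(c))
for c in('top','scene'):
  for t in('cart_base','fixed_caster','mallet','carton','swivel_caster','bolt_jar','wrench','screwdriver','coin_bowl'):
    print(c,t,[(np.round(d['location']),round(d['conf'],2)) for d in boxes_of(c,t)])
print(env.get_obs())
E
```

```text
top {'fov_y': 51.43632208549956, 'cx': 275.55220281188986, 'cy': 209.47705426635082, 'position': array([ 0.5   , -0.062 ,  1.0846]), 'orientation': array([  1.1606,  -0.8788, -88.5313])}
scene {'fov_y': 57.43517601909494, 'cx': 275.7980860305824, 'cy': 206.02329486371363, 'position': array([ 1.2002, -0.3538,  0.7782]), 'orientation': array([48.467 ,  0.176 , 67.6279])}
top cart_base [(array([ 82., 140.]), 0.56)]
top fixed_caster [(array([327., 216.]), 0.89), (array([312., 299.]), 0.73), (array([377., 267.]), 0.65)]
top mallet [(array([408., 225.]), 0.76)]
top carton [(array([299., 214.]), 0.95)]
top swivel_caster [(array([283., 206.]), 0.9)]
top bolt_jar [(array([126., 178.]), 0.69)]
top wrench [(array([311., 116.]), 0.77)]
top screwdriver [(array([396., 142.]), 0.74)]
top coin_bowl [(array([131., 272.]), 0.75)]
scene cart_base [(array([455., 230.]), 0.97)]
scene fixed_caster [(array([228., 226.]), 0.85), (array([219., 187.]), 0.76), (array([178., 219.]), 0.66)]
scene mallet [(array([400., 213.]), 0.39)]
scene carton [(array([254., 245.]), 0.71), (array([184., 328.]), 0.48)]
scene swivel_caster []
scene bolt_jar [(array([402., 214.]), 0.71)]
scene wrench [(array([278., 319.]), 0.72)]
scene screwdriver [(array([230., 228.]), 0.67), (array([182., 328.]), 0.61)]
scene coin_bowl [(array([350., 176.]), 0.92)]
{'time_s': 1.0, 'qpos': array([-64.1067,  18.3893,  -4.0179,  83.108 ,   1.2947,  78.5386,
        -3.2603]), 'joint_velocities': array([-0.005 , -0.0319, -0.0407, -0.0424, -0.0066, -0.0992,  0.0172]), 'effort': array([  0.0005, -49.1122,  -0.4026, -31.2771,  -0.0635,   0.0339,
         0.    ]), 'tool_pos': array([0.2756, 0.5887, 0.188 ]), 'tool_rot': array([179.9908,   0.0018, 154.9169]), 'force': array([-0.5645, -0.0639, -0.8015]), 'wrist_torque': array([ 0.0104,  0.0209, -0.0432]), 'grasp_force': 0.0, 'grip_width': 0.08679620968950218}
```

View pics/top0.png

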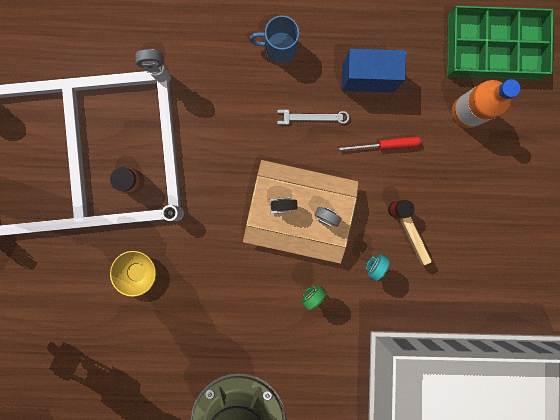

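View pics/scene0.png

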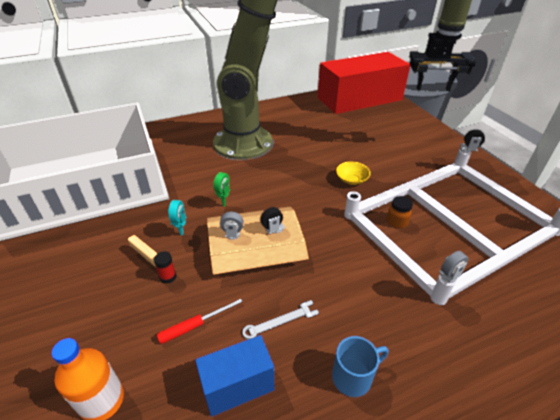

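The top view shows the empty socket at (171,213), the black swivel caster at (284,205) and the mallet head at (402,209) with its handle to (428,262). Three things could be the caster: (327,216) pale grey, standing in the carton; (313,297) green; (377,267) turquoise. The grey one in the carton fits the description.

Run:
```python
from h import *
im=cv2.imread('pics/top0.png')
cr=lambda x,y,w,h,s: cv2.resize(im[y:y+h,x:x+w],None,fx=s,fy=s,interpolation=cv2.INTER_CUBIC)
m=np.hstack([cr(140,190,60,50,6)[:300], cr(300,190,73,50,6)[:300]])
m2=np.hstack([cr(255,185,60,50,6), cr(385,190,73,50,6)]); 
cv2.imwrite('pics/crop1.png',np.vstack([m,m2])[:600,:800])
g=lambda px,z: print(px,at_z('top',px,z))
for t,z in(('fixed_caster',.1),('mallet',.05),('swivel_caster',.1),('bolt_jar',.07)):
  for d in masks_of('top',t):
    ys,xs=np.nonzero(d['pixels']); (c,s,a)=cv2.minAreaRect(np.c_[xs,ys].astype(np.float32)); print(t,round(d['conf'],2),np.array(c),s,a,at_z('top',c,z))
g((171,213),.075);g((165,76),.075);g((327,216),.12);g((402,209),.078)
g((171,213),.025)
print('tube', at_z('top',(0,231),.025), at_z('top',(160,214),.025))
c=viewer.get_calibration('wrist');print(c)
```

```text
fixed_caster 0.9 [376.3 266.4] (21.466251373291016, 25.491174697875977) 26.56505012512207 [ 0.3975 -0.3077  0.1   ]
fixed_caster 0.87 [313.44 297.42] (19.940412521362305, 22.485998153686523) 8.13010311126709 [ 0.3244 -0.167   0.1   ]
fixed_caster 0.65 [327.1 216.8] (25.043960571289062, 14.758048057556152) 26.56505012512207 [ 0.5068 -0.1936  0.1   ]
mallet 0.69 [414.3332 230.075 ] (70.71067810058594, 24.559024810791016) 57.680381774902344 [ 0.4808 -0.4093  0.05  ]
swivel_caster 0.59 [282.4181 204.8037] (16.065671920776367, 27.866636276245117) 83.2901611328125 [ 0.5313 -0.0919  0.1   ]
swivel_caster 0.53 [300.8056 211.7472] (101.94215393066406, 84.32347869873047) 12.407418251037598 [ 0.5167 -0.1338  0.1   ]
bolt_jar 0.6 [126.5 180.5] (27.0, 33.0) 90.0 [0.5792 0.2702 0.07  ]
(171, 213) [0.5064 0.164  0.075 ]
(165, 76) [0.824  0.1876 0.075 ]
(327, 216) [ 0.5084 -0.1907  0.12  ]
(402, 209) [ 0.5295 -0.3702  0.078 ]
(171, 213) [0.5068 0.1752 0.025 ]
tube [0.4529 0.5836 0.025 ] [0.5037 0.2016 0.025 ]
{'fov_y': 62.573648788408526, 'cx': 281.15144386413334, 'cy': 211.580850569343, 'position': array([0.2145, 0.617 , 0.3842]), 'orientation': array([-14.568 ,  -0.0409,  64.8586])}
```

View pics/crop1.png

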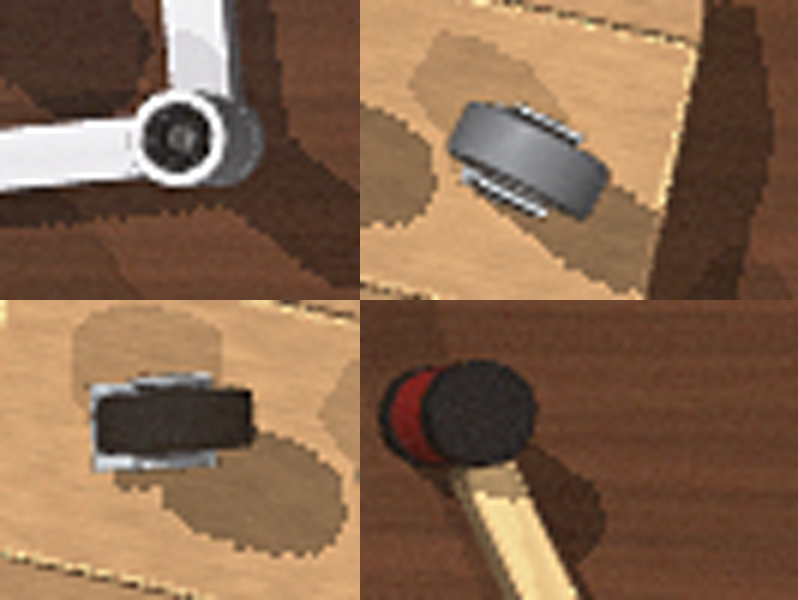

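The crop confirms it: the pale grey wheel in its steel fork is at about (328,217), rolling some 27° down to the right. The swivel is black. The socket mouth is at (170.3,213) and the mallet's top face at (404.7,208.7).

```bash
cat >> h.py <<'E'
def plan(P,yaw,obs=None,tilt=None):
    o=obs or env.get_obs(); p=np.array(o['tool_pos']); Rt=rot(o['tool_rot'])
    T=R.from_euler('xyz',[180,0,yaw],degrees=True).as_matrix()
    s=Rt.T@(np.array(P)-p)/.2; r=R.from_matrix(Rt.T@T).as_rotvec()/1.5
    print('shift',np.round(s,4),'turn',np.round(r,4),'| rows>=',int(np.ceil(max(np.linalg.norm(s)*4,np.linalg.norm(r)*10))))
E
python3 - <<'E'
from h import *
print(at_z('top',(328,216.7),.12),at_z('top',(170.3,213),.075),at_z('top',(404.7,208.7),.078))
plan([.54,.24,.25],110)
plan([.51,-.193,.25],64.5)
E
```

```text
[ 0.5069 -0.193   0.12  ] [0.5064 0.1656 0.075 ] [ 0.5303 -0.3765  0.078 ]
shift [-1.9364 -1.0187 -0.3099] turn [0.0001 0.     0.5227] | rows>= 9
shift [-2.7183 -3.0432 -0.3101] turn [ 0.0001 -0.      1.0521] | rows>= 17
```

apply_moves(
  moves=[
    [-0.24,-0.12,-0.15,0,0,0.07,1],
    [-0.48,-0.25,-0.31,0,0,0.13,1],
    [-0.72,-0.38,-0.31,0,0,0.2,1],
    [-0.96,-0.5,-0.31,0,0,0.26,1],
    [-0.96,-0.5,-0.31,0,0,0.26,1],
  ],
)

```text
time_s: 1.7
tool_pos: [0.4106, 0.4128, 0.2512]
tool_rot: [179.9, 0.1, 132.2]
force: [-0.5, 0.7, -0.5]
grip_width: 0.0873
grasp_force: 0.0
```

Run:
```python
from h import *
print(env.get_obs()['tool_pos'],env.get_obs()['tool_rot'])
plan([.54,.15,.25],100)
plan([.51,-.193,.25],64.5)
```

```text
[0.4106 0.4128 0.2512] [179.8855   0.1011 132.1738]
shift [-1.4081 -0.4027  0.0076] turn [0.0016 0.0008 0.3744] | rows>= 6
shift [-2.5784 -1.6653  0.0072] turn [0.0019 0.0003 0.7874] | rows>= 13
```

apply_moves(
  moves=[
    [-0.24,-0.07,0,0,0,0.06,1],
    [-0.49,-0.14,0,0,0,0.13,1],
    [-0.73,-0.21,0,0,0,0.19,1],
    [-0.98,-0.28,0,0,0,0.25,1],
    [-0.98,-0.28,0,0,0,0.26,1],
  ],
)

```text
time_s: 2.2
tool_pos: [0.5023, 0.2258, 0.2507]
tool_rot: [179.9, 0.2, 109.4]
force: [0.2, -0.0, 0.7]
grip_width: 0.0869
grasp_force: 0.0
```

Run:
```python
from h import *
save('wrist','w1')
print(cal('wrist')); print(env.get_obs()['tool_pos'],env.get_obs()['tool_rot'])
plan([.51,-.193,.25],64.5)
print(proj('wrist',[.5064,.1656,.075]))
```

```text
({'fov_y': 62.573648788408526, 'cx': 281.15144386413334, 'cy': 211.580850569343, 'position': array([0.4785, 0.2934, 0.4467]), 'orientation': array([-14.6174,  -0.0759,  19.6013])}, np.float64(345.56831286756676))
[0.5008 0.2294 0.2505] [179.9313   0.0712 109.6587]
shift [-2.0042 -0.6673  0.0043] turn [0.0011 0.0005 0.5254] | rows>= 9
[266.1134 239.5495]
```

View pics/w1.png

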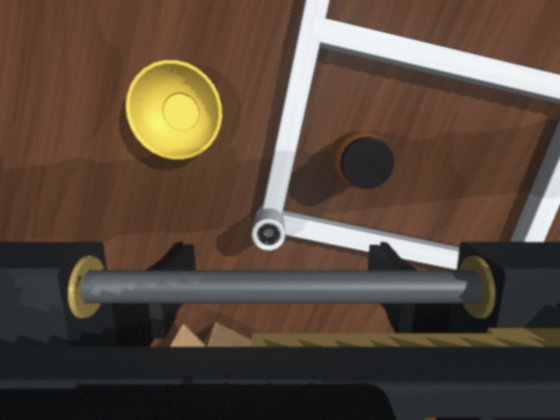

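The wrist view shows the stub mouth at (267,233), the long tube running up to (316,10), and the end tube from (290,220) to (455,258).

Run:
```python
from h import *
im=cv2.imread('pics/w1.png')
s=at_z('wrist',(267.5,233),.075);print('socket',s)
# tube centre lines: fit white pixels
g=im.min(axis=2).astype(int)
def line(rows=None,cols=None):
    pts=[]
    if rows:
        for r in rows:
            c=[x for x in range(265,330) if g[r,x]>125]
            pts.append((np.mean(c),r))
    else:
        for x in cols:
            c=[r for r in range(30 if x>400 else 30,110) if g[r,x]>125] 
            pts.append((x,np.mean(c)))
    return np.array([at_z('wrist',p,.025)[:2] for p in pts])
L=line(rows=range(70,195,8)); p=np.polyfit(L[:,1],L[:,0],1); print('long yaw',np.degrees(np.arctan(-p[0])),np.abs(np.polyval(p,L[:,1])-L[:,0]).max(), 'line x at socket y',np.polyval(p,s[1]))
L=line(cols=range(345,540,10)); p=np.polyfit(L[:,0],L[:,1],1); print('end yaw',np.degrees(np.arctan(p[0])))
```

```text
socket [0.5053 0.1735 0.075 ]
long yaw 7.597804649274687 0.0004903343131499316 line x at socket y 0.506700882212805
end yaw 7.890817861955958
```

apply_moves(
  moves=[
    [-0.24,-0.08,0,0,0,0.06,1],
    [-0.49,-0.16,0,0,0,0.13,1],
    [-0.73,-0.24,0,0,0,0.19,1],
    [-0.98,-0.33,0,0,0,0.26,1],
    [-1,-0.33,0,0,0,0.26,1],
  ],
)

```text
time_s: 2.75
tool_pos: [0.5056, 0.0183, 0.2507]
tool_rot: [179.9, 0.1, 87.4]
force: [-0.7, 0.3, -0.7]
grip_width: 0.0871
grasp_force: 0.0
```

Run:
```python
from h import *
plan([.507,-.193,.25],64.5)
```

```text
shift [-1.0553  0.0553  0.0046] turn [0.001  0.0006 0.2663] | rows>= 5
```

apply_moves(
  moves=[
    [-0.24,0.01,0,0,0,0.06,1],
    [-0.49,0.03,0,0,0,0.13,1],
    [-0.73,0.06,0,0,0,0.19,1],
    [-0.8,0.06,0,0,0,0.266,1],
    [-0.8,0.06,0,0,0,0.266,1],
    [-0.8,0.06,0,0,0,0.266,1],
    [-0.8,0.06,0,0,0,0.266,1],
    [-0.8,0.06,0,0,0,0.266,1],
  ],
)

```text
time_s: 3.55
tool_pos: [0.5121, -0.1339, 0.2499]
tool_rot: [-180.0, -0.0, 65.3]
force: [0.1, -0.5, -0.0]
grip_width: 0.087
grasp_force: 0.0
```

Run:
```python
from h import *
im=save('wrist','w2')
for t in('fixed_caster','swivel_caster','carton'): print(t,[(d['location'],round(d['conf'],2)) for d in boxes_of('wrist',t)])
print(env.get_obs()['tool_pos'],env.get_obs()['tool_rot']); print(proj('wrist',[.507,-.193,.133]))
```

```text
fixed_caster [([299.7, 241.5], 0.72), ([146.7, 265.5], 0.7), ([251.8, 334.5], 0.64)]
swivel_caster [([282.7, 147.4], 0.86)]
carton [([281.9, 169.5], 0.95)]
[ 0.5119 -0.1356  0.25  ] [179.9982  -0.015   65.1119]
[300.5627 252.831 ]
```

View pics/w2.png

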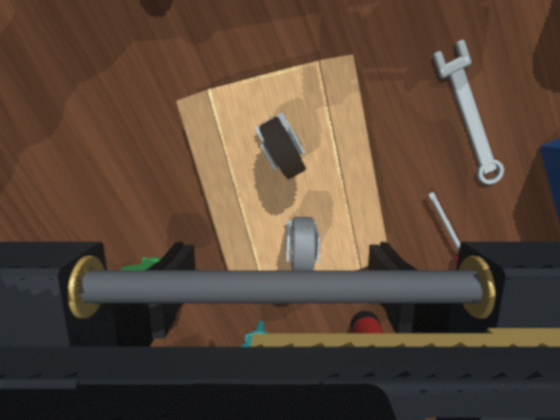

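The wrist view shows the grey wheel at column 304, with its far end at row 217 and its cheeks at columns 289 and 319. It runs straight up the picture, so the yaw fits.

Run:
```python
from h import *
o=env.get_obs(); Rt=rot(o['tool_rot']); tp=np.array(o['tool_pos'])
c,f=cal('wrist'); cp=np.array(c['position'])
def tool(p): return Rt.T@(p-tp)
print('cam in tool',tool(cp))
for col,row,z in((304,240,.133),(304,240,.12),(304,230,.12)): print(at_z('wrist',(col,row),z),tool(at_z('wrist',(col,row),z)))
# far-end tangent: search caster centre along tool x
ax=Rt[:,0]; y0=tool(at_z('wrist',(304,235),.125))[1]
best=[]
for x in np.arange(-.12,.02,.0005):
    base=tp+Rt@np.array([x,y0,0]); base[2]=.103
    t=np.radians(np.arange(0,360,3)); pts=base+30e-3*(np.cos(t)[:,None]*ax+np.sin(t)[:,None]*np.array([0,0,1]))
    best.append((min(proj('wrist',q)[1] for q in pts),x))
b=np.array(best); x=np.interp(-217,-b[:,0],b[:,1]) if b[0,0]>b[-1,0] else np.interp(217,b[:,0],b[:,1])
base=tp+Rt@np.array([x,y0,0]); print('wheel tool x',x,'world',base)
# same with top camera : project that wheel
base[2]=.103
t=np.radians(np.arange(0,360,5)); pts=np.array([proj('top',base+30e-3*(np.cos(a)*ax+np.sin(a)*np.array([0,0,1]))) for a in t])
print('top silhouette',pts.min(0),pts.max(0),'observed wheel approx cols 314.7-341.5 rows 207-227')
plan([base[0],base[1],.25],65.0)
# bolt/jar/bowl consistency top vs wrist for carton corner
for z in (.06,): print('wrist (328,352→) corner top-right flap', at_z('wrist',(354,56),z), at_z('wrist',(178,100),z), 'top', at_z('top',(260,160),z), at_z('top',(244,243),z))
```

```text
cam in tool [ 0.0684  0.0013 -0.1963]
[ 0.5153 -0.1824  0.133 ] [-0.0411  0.0229  0.117 ]
[ 0.5142 -0.1869  0.12  ] [-0.0456  0.0238  0.13  ]
[ 0.5185 -0.1774  0.12  ] [-0.0352  0.0236  0.13  ]Traceback (most recent call last):
  File "<stdin>", line 13, in <module>
  File "<stdin>", line 13, in <genexpr>
  File "h.py", line 22, in proj
    c,f=cc or cal(cam); q=rot(c['orientation']).T@(np.array(P)-np.array(c['position']))
              ~~~^^^^^
  File "h.py", line 8, in cal
    c=viewer.get_calibration(cam); o=np.array(c['orientation'],float)
ValueError: time passes only in moves, steps and waits
```

```bash
sed -i 's/^def cal(cam):/import functools\n@functools.lru_cache(None)\ndef cal(cam):/' h.py
python3 - <<'E'
from h import *
o=env.get_obs(); Rt=rot(o['tool_rot']); tp=np.array(o['tool_pos'])
def tool(p): return Rt.T@(p-tp)
ax=Rt[:,0]; y0=tool(at_z('wrist',(304,235),.125))[1]
t=np.radians(np.arange(0,360,3)); ring=30e-3*(np.cos(t)[:,None]*ax+np.sin(t)[:,None]*np.array([0,0,1]))
b=[]
for x in np.arange(-.12,.02,.001):
    base=tp+Rt@np.array([x,y0,0]); base[2]=.103
    b.append((min(proj('wrist',q)[1] for q in base+ring),x))
b=np.array(b); x=b[np.argmin(abs(b[:,0]-217)),1]
base=tp+Rt@np.array([x,y0,0]); base[2]=.103; print('wheel tool x',x,'world',base)
pts=np.array([proj('top',q) for q in base+ring]); print('top silhouette',pts.min(0),pts.max(0))
plan([base[0],base[1],.25],65.0)
z=.06
for p in((354,56),(178,100)): print(at_z('wrist',p,z))
for p in((260,160),(244,243)): print('top',at_z('top',p,z))
E
```

```text
wheel tool x -0.05799999999999994 world [ 0.5086 -0.198   0.103 ]
top silhouette [317.2365 210.1178] [341.3397 221.9349]
shift [-0.29    0.1167 -0.0002] turn [ 0.     -0.0002  0.0013] | rows>= 2
[ 0.6377 -0.046   0.06  ]
[ 0.4515 -0.0072  0.06  ]
top [ 0.6367 -0.0376  0.06  ]
top [ 0.4406 -0.0053  0.06  ]
```

apply_moves(
  moves=[
    [-0.2,0.1,0,0,0,0,1],
    [-0.287,0.115,0.1,0,0,0,1],
    [-0.287,0.115,0.3,0,0,0,1],
    [-0.287,0.115,0.5,0,0,0,1],
    [-0.287,0.115,0.7,0,0,0,1],
    [-0.287,0.115,0.83,0,0,0,1],
    [-0.287,0.115,0.83,0,0,0,1],
    [-0.287,0.115,0.83,0,0,0,1],
    [-0.287,0.115,0.83,0,0,0,1],
  ],
  grip_force=30,
)

```text
time_s: 4.65
tool_pos: [0.51, -0.1985, 0.086]
tool_rot: [179.8, -0.1, 65.0]
force: [-0.6, -0.2, -0.0]
grip_width: 0.0874
grasp_force: 0.0
```

apply_moves(
  moves=[
    [0,0,0,0,0,0,0.5],
    [0,0,0,0,0,0,0.3],
    [0,0,0,0,0,0,0.2],
    [0,0,0,0,0,0,0.2],
    [0,0,0,0,0,0,0.2],
    [0,0,0,0,0,0,0.2],
  ],
  grip_force=30,
)

```text
time_s: 5.25
tool_pos: [0.5083, -0.198, 0.084]
tool_rot: [180.0, -0.0, 65.0]
force: [-0.0, 0.8, 0.1]
grip_width: 0.0468
grasp_force: 0.0
```

apply_moves(
  moves=[
    [0,0,0,0,0,0,0.2],
    [0,0,0,0,0,0,0.2],
    [0,0,0,0,0,0,0.2],
    [0,0,0,0,0,0,0.2],
    [0,0,0,0,0,0,0.2],
  ],
)

```text
time_s: 5.75
tool_pos: [0.5082, -0.198, 0.0839]
tool_rot: [-180.0, 0.0, 65.0]
force: [0.1, 0.5, 0.2]
grip_width: 0.0219
grasp_force: 30.0
```

Run:
```python
from h import *
a=save('wrist','w3'); b=save('scene','s3')
m=np.hstack([cv2.resize(a[180:420,180:420],(400,400)), cv2.resize(b[180:270,170:260],(400,400),interpolation=cv2.INTER_CUBIC)])
cv2.imwrite('pics/m3.png',m[:,:,::-1]); print(env.get_obs()['grip_width'],env.get_obs()['grasp_force'])
```

```text
0.021599594681055653 29.963350296020508
```

View pics/m3.png

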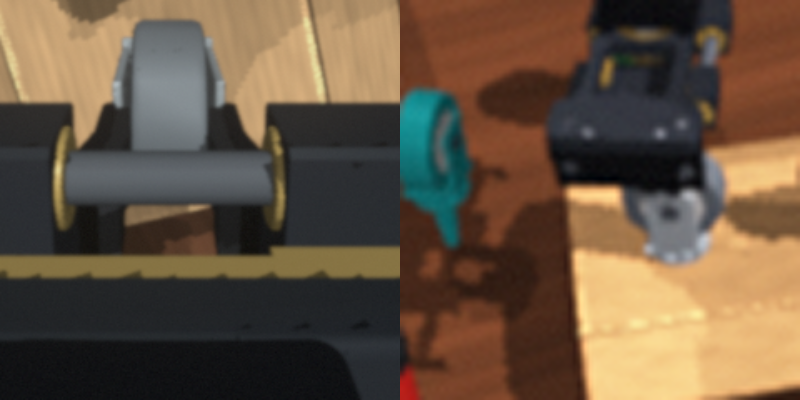

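The gripper holds only the near end of the wheel, so the fork lies further along tool +x. I'll work out the offset.

```bash
cat >> h.py <<'E'
def wheel_x(row,z,col=None,y0=0.,axz=(0,0,1)):
    """tool-x of a wheel centre (height z, rolling along tool x) whose far silhouette end shows at row of the wrist view"""
    o=env.get_obs(); Rt=rot(o['tool_rot']); tp=np.array(o['tool_pos'])
    t=np.radians(np.arange(0,360,3)); ring=30e-3*(np.cos(t)[:,None]*Rt[:,0]+np.sin(t)[:,None]*np.array([0,0,1]))
    b=[]
    for x in np.arange(-.12,.06,.001):
        base=tp+Rt@np.array([x,y0,0]); base[2]=z
        b.append((min(proj('wrist',q)[1] for q in base+ring),x))
    b=np.array(b); x=b[np.argmin(abs(b[:,0]-row)),1]; base=tp+Rt@np.array([x,y0,0]); base[2]=z
    return x,base
E
python3 - <<'E'
from h import *
o=env.get_obs(); print(o['tool_pos'],o['tool_rot'])
print('wheel',wheel_x(192,.103))
Rt=rot(o['tool_rot'])
for n,v in(('tcp',[0,0,0]),('pad',[0,0,-.019]),('pad+y',[0,.012,-.019])): print(n,proj('wrist',np.array(o['tool_pos'])+Rt@np.array(v)))
c,f=cal('wrist'); print('cam tool',Rt.T@(np.array(c['position'])-o['tool_pos']))
im=save('top','t4')
for d in masks_of('top','fixed_caster'): 
  ys,xs=np.nonzero(d['pixels']); print(d['conf'],d['location'],xs.min(),xs.max(),ys.min(),ys.max())
cv2.imwrite('pics/c4.png',np.hstack([cv2.resize(im[180:250,290:360],(400,400),interpolation=cv2.INTER_CUBIC)])[:,:,::-1])
E
```

```text
[ 0.5082 -0.198   0.0839] [-179.9859   -0.0003   65.0227]
wheel (np.float64(0.002000000000000113), array([ 0.5091, -0.1962,  0.103 ]))
tcp [279.3043 239.6623]
pad [279.1102 251.1412]
pad+y [301.0838 251.122 ]
cam tool [ 0.0683  0.0013 -0.1962]
0.57 [132.5, 272.5] 110 155 251 295
0.46 [317.6, 213.4] 315 321 207 215
```

View pics/c4.png

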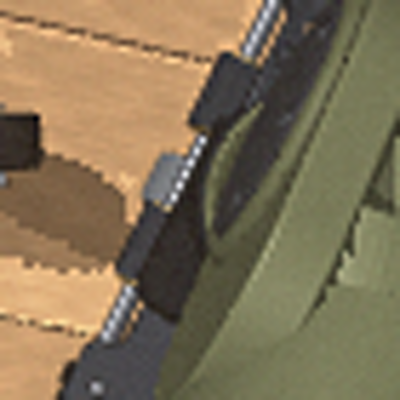

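Run:
```python
from h import *
o=env.get_obs(); Rt=rot(o['tool_rot']); tp=np.array(o['tool_pos']); print(tp)
for n,v in(('tcp',[0,0,0]),('pad',[0,0,-.019]),('near finger tip',[0,.02,0]),('finger up',[0,.02,-.05]),('far finger up',[0,-.02,-.05])):
  P=tp+Rt@np.array(v); q=proj('scene',P); t=proj('top',P)
  print(n,'scene',q,'crop',(q-[170,180])*400/90+[400,0],'top crop',(t-[290,180])*400/70)
print(at_z('top',(290+187/5.714,180+165/5.714),.13))
# axle bolt near face: crop (670,215)
px=np.array([(670-400)*90/400+170,215*90/400+180]); print('axle outer from scene @.103',px,at_z('scene',px,.103), 'collar', at_z('scene',np.array([(672-400)*.225+170,250*.225+180]),.062))
```

```text
[ 0.5083 -0.198   0.0839]
tcp scene [230.1426 228.0161] crop [667.3002 213.4048] top crop [217.5322 207.0194]
pad scene [229.5269 222.6902] crop [664.5641 189.7344] top crop [224.071  206.7827]
near finger tip scene [229.078  233.5971] crop [662.569  238.2091] top crop [239.5049 162.541 ]
finger up scene [227.3588 219.2477] crop [654.9279 174.4341] top crop [258.4151 159.5657]
far finger up scene [229.5812 208.3196] crop [664.8054 125.8648] top crop [212.1593 253.2364]
[ 0.5237 -0.1796  0.13  ]
axle outer from scene @.103 [230.75  228.375] [ 0.5291 -0.2013  0.103 ] collar [ 0.5165 -0.1996  0.062 ]
```

apply_moves(
  moves=[
    [0,0,0,0,0,0,0.6],
    [0,0,0,0,0,0,0.6],
    [0,0,0,0,0,0,0.6],
    [0,0,0,0,0,0,0.6],
    [0,0,0,0,0,0,0.6],
    [0,0,0.05,0,0,0,0.6],
    [0,0,0.09,0,0,0,0.6],
    [0,0,0.09,0,0,0,0.6],
  ],
)

```text
time_s: 6.75
tool_pos: [0.507, -0.1976, 0.0641]
tool_rot: [-179.8, 0.0, 65.0]
force: [-0.6, 0.8, -0.2]
grip_width: 0.0522
grasp_force: 0.0
```

apply_moves(
  moves=[
    [0,0,0,0,0,0,0.3],
    [0,0,0,0,0,0,0.3],
    [0,0,0,0,0,0,0.3],
    [0,0,0,0,0,0,0.3],
    [0,0,0,0,0,0,0.3],
    [0,0,0,0,0,0,0.3],
    [0,0,0,0,0,0,0.3],
  ],
  grip_force=10,
)

```text
time_s: 7.45
tool_pos: [0.5085, -0.1981, 0.0662]
tool_rot: [180.0, -0.0, 65.0]
force: [-0.6, -0.1, 1.5]
grip_width: 0.0336
grasp_force: 10.0
```

Run:
```python
from h import *
a=save('wrist','w5'); b=save('scene','s5')
m=np.hstack([cv2.resize(a[170:320,200:360],(400,375),interpolation=cv2.INTER_CUBIC), cv2.resize(b[190:250,190:254],(400,375),interpolation=cv2.INTER_CUBIC)])
cv2.imwrite('pics/m5.png',m[:,:,::-1]); o=env.get_obs(); Rt=rot(o['tool_rot']); tp=np.array(o['tool_pos'])
for v in([0,0.017,0],[0,.017,-.019],[0,-.017,-.019],[0,.03,-.05],[.0,.095,-.07]):
  P=tp+Rt@np.array(v); print(v,'scene crop',(proj('scene',P)-[190,190])*6.25+[400,0],'wrist crop',(proj('wrist',P)-[200,170])*2.5)
```

```text
[0, 0.017, 0] scene crop [648.7483 297.8483] wrist crop [269.1869 174.2991]
[0, 0.017, -0.019] scene crop [644.864  265.2921] wrist crop [275.6102 203.0099]
[0, -0.017, -0.019] scene crop [656.0314 206.8991] wrist crop [119.9852 203.128 ]
[0, 0.03, -0.05] scene crop [633.7146 233.4015] wrist crop [360.0509 264.0863]
[0.0, 0.095, -0.07] scene crop [604.1452 319.3768] wrist crop [784.9584 317.217 ]
```

View pics/m5.png

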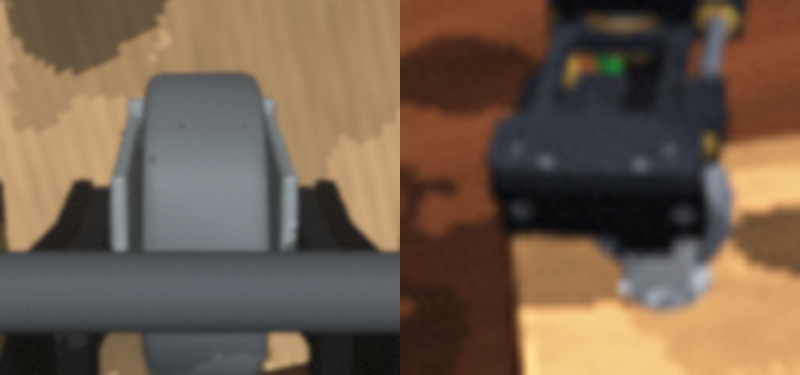

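apply_moves(
  moves=[
    [0,0,0,0,0,0,0.3],
    [0,0,0,0,0,0,0.3],
    [0,0,-0.03,0,0,0,0.3],
    [0,0,-0.1,0,0,0,0.3],
    [0,0,-0.1,0,0,0,0.3],
    [0,0,-0.1,0,0,0,0.3],
    [0,0,-0.1,0,0,0,0.3],
  ],
  grip_force=40,
)

```text
time_s: 8.25
tool_pos: [0.5081, -0.1979, 0.0858]
tool_rot: [-180.0, -0.0, 65.0]
force: [0.6, 0.9, -2.6]
grip_width: 0.0336
grasp_force: 39.9
```

Run:
```python
from h import *
o=env.get_obs(); print({k:o[k] for k in('tool_pos','tool_rot','force','wrist_torque','grip_width','grasp_force')})
im=save('wrist','w6'); m=[d for d in masks_of('wrist','fixed_caster')]
for d in m:
  ys,xs=np.nonzero(d['pixels']); print(round(d['conf'],2),d['location'],xs.min(),xs.max(),ys.min(),ys.max())
plan([.505,.23,.28],103)
```

```text
{'tool_pos': array([ 0.5081, -0.1979,  0.0858]), 'tool_rot': array([-179.9806,   -0.007 ,   65.0237]), 'force': array([ 0.569 ,  0.9326, -2.6248]), 'wrist_torque': array([-0.0774,  0.1779,  0.0111]), 'grip_width': 0.033568497142235615, 'grasp_force': 39.947142004966736}
0.88 [282.4, 243.4] 243 319 198 323
0.59 [36.6, 323.9] 12 57 267 347
shift [ 1.9328 -0.9177 -0.9716] turn [-0.0005 -0.0001 -0.4419] | rows>= 10
```

apply_moves(
  moves=[
    [0,0,-0.25,0,0,0,0.3],
    [0,0,-0.5,0,0,0,0.3],
    [0,0,-0.72,0,0,0,0.3],
    [0.2,-0.1,-0.72,0,0,-0.06,0.3],
    [0.4,-0.2,-0.72,0,0,-0.13,0.3],
    [0.6,-0.28,-0.72,0,0,-0.19,0.3],
    [0.8,-0.35,-0.72,0,0,-0.25,0.3],
    [1,-0.4,-0.72,0,0,-0.31,0.3],
    [1,-0.4,-0.72,0,0,-0.381,0.3],
    [1,-0.4,-0.72,0,0,-0.381,0.3],
  ],
)

```text
time_s: 9.35
tool_pos: [0.52, 0.0182, 0.2293]
tool_rot: [-179.9, 0.0, 97.9]
force: [0.3, -0.6, -1.9]
grip_width: 0.0337
grasp_force: 39.9
```

Run:
```python
from h import *
print(env.get_obs()['tool_rot'])
plan([.547,.237,.23],97.7)
```

```text
[-179.9288    0.0419   97.9456]
shift [ 1.0648  0.2848 -0.0044] turn [-0.0008  0.0005  0.0029] | rows>= 5
```

apply_moves(
  moves=[
    [0.24,0.07,0,0,0,0,0.3],
    [0.48,0.14,0,0,0,0,0.3],
    [0.72,0.21,0,0,0,0,0.3],
    [1,0.28,0,0,0,0,0.3],
    [1,0.28,0,0,0,0,0.3],
    [1,0.28,0,0,0,0,0.3],
    [1,0.28,0,0,0,0,0.3],
    [1,0.28,0,0,0,0,0.3],
    [1,0.28,0,0,0,0,0.3],
  ],
)

```text
time_s: 10.25
tool_pos: [0.5492, 0.2205, 0.2304]
tool_rot: [180.0, 0.0, 97.5]
force: [0.0, 0.3, -1.9]
grip_width: 0.0336
grasp_force: 39.9
```

Run:
```python
from h import *
o=env.get_obs(); print(o['tool_pos'],o['tool_rot'])
a=save('wrist','w7'); q=proj('wrist',[.506,.169,.075]); print('pred',q)
m=masks_of('wrist','fixed_caster')
for d in m:
  ys,xs=np.nonzero(d['pixels']); print(round(d['conf'],2),d['location'],xs.min(),xs.max(),ys.min(),ys.max())
x,y=np.round(q).astype(int); x0,y0=max(x-45,0),max(y-40,0)
cr=a[y0:y0+80,x0:x0+90]; print(x0,y0)
left=cv2.resize(cr,(450,400),interpolation=cv2.INTER_CUBIC); right=cv2.resize(a[180:340,230:370],(350,400),interpolation=cv2.INTER_CUBIC)
cv2.imwrite('pics/m7.png',np.hstack([left,right])[:,:,::-1])
```

```text
[0.5492 0.2205 0.2304] [179.9689   0.0045  97.5472]
pred [233.8108 231.9194]
0.55 [283.2, 244.0] 245 319 198 323
189 192
```

View pics/m7.png

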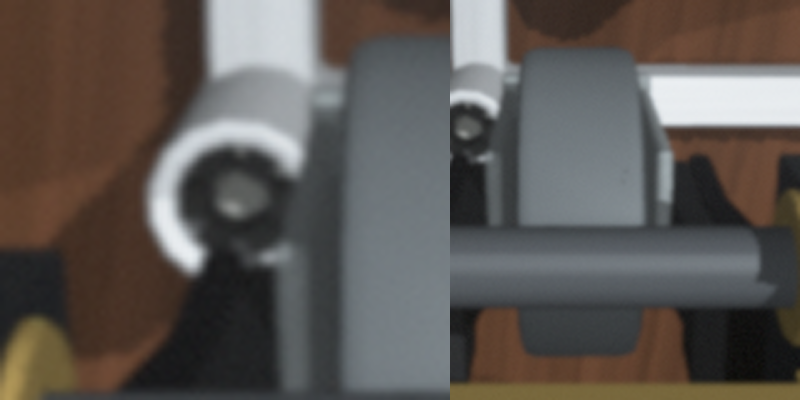

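The stub mouth shows at about (235,231), and the held caster is straight and undisturbed.

Run:
```python
from h import *
for p in((235,231),(237,230.4)): 
  for z in(.075,.06): print(p,z,at_z('wrist',p,z))
print('top',at_z('top',(170.3,213),.075),at_z('top',(170.3,213),.065))
P=np.array([.5060,.1650,.075]); print(proj('wrist',P), proj('scene',P), [proj('scene',P+np.array(v)) for v in([.019,0,0],[-.019,0,0],[0,.019,0],[0,-.019,0])])
im=cv2.imread('pics/scene0.png'); cv2.imwrite('pics/sc8.png',cv2.resize(im[175:235,325:385],(600,600),interpolation=cv2.INTER_CUBIC))
```

```text
(235, 231) 0.075 [0.5071 0.1706 0.075 ]
(235, 231) 0.06 [0.5056 0.1656 0.06  ]
(237, 230.4) 0.075 [0.5091 0.1716 0.075 ]
(237, 230.4) 0.06 [0.5078 0.1666 0.06  ]
top [0.5064 0.1656 0.075 ] [0.5065 0.1679 0.065 ]
[233.4751 235.851 ] [352.0351 195.2844] [array([355.5278, 199.2783]), array([348.6255, 191.3856]), array([357.7868, 193.6514]), array([346.2267, 196.9336])]
```

View pics/sc8.png

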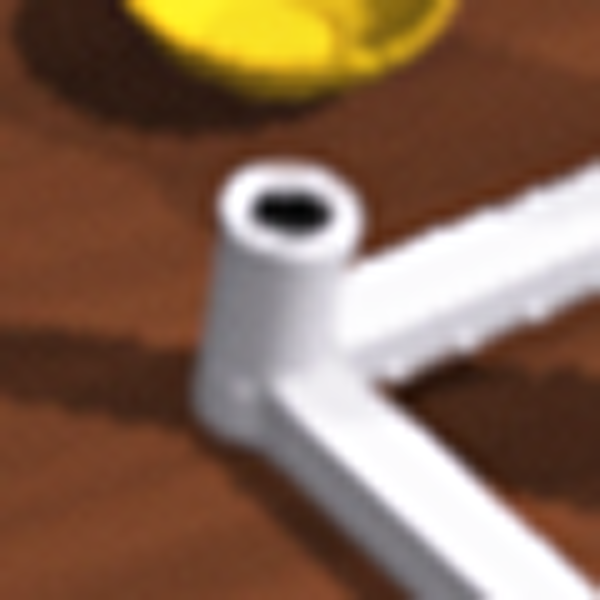

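The scene crop shows the socket's rim at about (354,196), within 5 mm of the other cameras. That was the last picture I may view, so I'm going on by numbers: I'll shift sideways to clear the stub and fit its mouth.

apply_moves(
  moves=[
    [0,0.15,0,0,0,0,0.3],
    [0,0.15,0,0,0,0,0.3],
    [0,0.15,0,0,0,0,0.3],
    [0,0.15,0,0,0,0,0.3],
    [0,0.15,0,0,0,0,0.3],
  ],
)

```text
time_s: 10.85
tool_pos: [0.578, 0.2268, 0.2303]
tool_rot: [180.0, -0.0, 97.8]
force: [-0.5, 0.1, -2.2]
grip_width: 0.0338
grasp_force: 39.9
```

Run:
```python
from h import *
o=env.get_obs(); Rt=rot(o['tool_rot']); tp=np.array(o['tool_pos']); print(tp,o['tool_rot'])
a=save('wrist','w9'); g=cv2.cvtColor(a,cv2.COLOR_RGB2GRAY)
q=proj('wrist',[.508,.169,.075]); print('pred',q)
x,y=np.round(q).astype(int)
cr=cv2.resize(g[y-28:y+28,x-28:x+28],None,fx=4,fy=4,interpolation=cv2.INTER_CUBIC)
for th in(90,120,150):
    b=(cr<th).astype(np.uint8); n,l,s,c=cv2.connectedComponentsWithStats(b)
    for i in range(1,n):
        if 800<s[i,4]<16000 and s[i,0]>0 and s[i,1]>0:
            cn=cv2.findContours((l==i).astype(np.uint8),0,1)[0][0]; e=cv2.fitEllipse(cn); h=cv2.convexHull(cn); e2=cv2.fitEllipse(h)
            px=np.array(e2[0])/4-.375+[x-28,y-28]; print(th,s[i],'ell',np.array(e[1])/4,np.array(e2[1])/4,'px',px,at_z('wrist',px,.075))
print(g[y-24:y+25:3,x-27:x+28:3])
# wheel fit
t=np.radians(np.arange(0,360,2)); 
ring=30e-3*(np.cos(t)[:,None]*Rt[:,0]+np.sin(t)[:,None]*Rt[:,2])
best=[]
for dx in np.arange(-.012,.013,.001):
  for dz in np.arange(-.07,.001,.002):
    r=[proj('wrist',p)[1] for p in tp+Rt@np.array([dx,0,dz])+ring]; best.append((abs(min(r)-199)+abs(max(r)-322),dx,dz,min(r),max(r)))
print(np.array(sorted(best)[:4]))
col=g[185:340,282]; print(col[::2])
```

```text
[0.578  0.2268 0.2303] [179.9943  -0.027   97.7743]
pred [208.0935 233.7875]
[[ 67  67  67  69  71  70  59  48  75 128 134 143 152 156 164 169 153 145
  145]
 [ 67  68  67  68  71  70  55  59 108 131 143 151 156 159 161 161 189 209
  210]
 [ 67  68  66  69  71  71  63 105 131 143 150 156 160 160 162 159 158 198
  206]
 [ 68  67  67  71  76  73 126 176 205 209 207 195 166 162 160 155 150 188
  212]
 [ 71  72  74  78  79 138 205 194 163 153 171 198 219 192 157 152 146 167
  206]
 [ 77  74  77  74 128 225 190  77  47  46  57  90 188 230 174 147 138 177
  209]
 [ 77  75  71  67 200 218  89  48  53  62  54  49 104 212 222 144 132 187
  202]
 [ 77  74  56  95 229 177  48  42  70  88  90  68  44 141 230 153 113 131
  133]
 [ 71  54  53  93 228 173  47  43  61 115 101  76  49  99 228 168  74  53
   56]
 [ 58  52  51  79 221 198  71  52  39  74  76  41  46 118 231 147  61  69
   74]
 [ 49  50  50  56 173 213 135  59  44  42  43  44  54 184 227 110  73  70
   74]
 [ 39  37  37  37  47  53  48  84  60  73  59  64 150 229 180  77  51  33
   34]
 [ 36  37  38  38  40  38  39 180 216 182 179 214 2
[... 165 characters left out ...]
 74  74  36  32  28
   31]
 [ 36  39  38  35  49  68  39  47  71  73  72  73  76  77  62  30  28  32
   34]
 [ 36  37  35  43  99 104  88  59  71  75  71  74  78  73  41  27  30  32
   36]]
[[  0.7581   0.001   -0.034  199.335  321.577 ]
 [  0.8335   0.002   -0.036  198.2332 322.0667]
 [  2.3092   0.      -0.032  200.4093 321.1001]
 [  2.4671   0.003   -0.038  197.1027 322.5698]]
[ 72  72  73  72  73  71  72  72  79  86  91  95  98 100 102 105 106 106
 109 112 113 114 115 117 117 117 118 120 119 121 124 124 125 126 127 127
 128 128 128 128 128 124 101  68  75  83  90  94 103 115 119 114 103  95
  90  88  82  75  63  57  62  62  60  62  59  58  58  55  56  67  72  73
  71  71  86 101 101 102]
```

Run:
```python
from h import *
print(at_z('wrist',(208.9,234),.075)); plan([.5075,.1672,.15],97.7)
```

```text
[0.5089 0.1689 0.075 ]
shift [-0.2483 -0.39    0.4014] turn [ 0.0002 -0.0003  0.001 ] | rows>= 3
```

apply_moves(
  moves=[
    [-0.12,-0.19,0,0,0,0,0.3],
    [-0.248,-0.39,0,0,0,0,0.3],
    [-0.248,-0.39,0.1,0,0,0,0.3],
    [-0.248,-0.39,0.2,0,0,0,0.3],
    [-0.248,-0.39,0.3,0,0,0,0.3],
    [-0.248,-0.39,0.4,0,0,0,0.3],
    [-0.248,-0.39,0.4,0,0,0,0.3],
    [-0.248,-0.39,0.4,0,0,0,0.3],
    [-0.248,-0.39,0.4,0,0,0,0.3],
    [-0.248,-0.39,0.4,0,0,0,0.3],
  ],
)

```text
time_s: 11.9
tool_pos: [0.5087, 0.1675, 0.1514]
tool_rot: [179.9, -0.0, 97.8]
force: [-0.3, 0.2, -1.9]
grip_width: 0.0333
grasp_force: 39.9
```

apply_moves(
  moves=[
    [0,0,0.02,0,0,0,0.3],
    [0,0,0.04,0,0,0,0.3],
    [0,0,0.06,0,0,0,0.3],
    [0,0,0.08,0,0,0,0.3],
    [0,0,0.1,0,0,0,0.3],
    [0,0,0.12,0,0,0,0.3],
    [0,0,0.13,0,0,0,0.3],
    [0,0,0.14,0,0,0,0.3],
    [0,0,0.15,0,0,0,0.3],
    [0,0,0.15,0,0,0,0.3],
    [0,0,0.15,0,0,0,0.3],
  ],
)

```text
time_s: 13.0
tool_pos: [0.508, 0.167, 0.12]
tool_rot: [180.0, 0.0, 97.8]
force: [0.4, 1.1, -1.4]
grip_width: 0.0341
grasp_force: 39.9
```

apply_moves(
  moves=[
    [0,0,0.01,0,0,0,0.3],
    [0,0,0.02,0,0,0,0.3],
    [0,0,0.03,0,0,0,0.3],
    [0,0,0.04,0,0,0,0.3],
    [0,0,0.05,0,0,0,0.3],
    [0,0,0.05,0,0,0,0.3],
  ],
)

```text
time_s: 13.6
tool_pos: [0.5081, 0.1668, 0.1097]
tool_rot: [180.0, 0.0, 97.8]
force: [1.4, -1.8, -3.0]
grip_width: 0.0334
grasp_force: 39.9
```

apply_moves(
  moves=[
    [0,0,0.01,0,0,0,0.3],
    [0,0,0.015,0,0,0,0.3],
    [0,0,0.02,0,0,0,0.3],
    [0,0,0.02,0,0,0,0.3],
  ],
)

```text
time_s: 14.0
tool_pos: [0.5083, 0.1668, 0.106]
tool_rot: [180.0, 0.0, 97.8]
force: [2.0, -2.6, -1.3]
grip_width: 0.0336
grasp_force: 39.9
```

apply_moves(
  moves=[
    [-0.007,0.004,0,0,0,0,0.3],
    [-0.007,0.004,0,0,0,0,0.3],
    [-0.007,0.004,0,0,0,0,0.3],
  ],
)

```text
time_s: 14.3
tool_pos: [0.5086, 0.1661, 0.1059]
tool_rot: [-180.0, -0.0, 97.8]
force: [1.0, -1.4, -1.5]
grip_width: 0.0338
grasp_force: 39.9
```

apply_moves(
  moves=[
    [-0.008,0.004,0,0,0,0,0.3],
    [-0.008,0.004,0,0,0,0,0.3],
    [-0.008,0.004,0.005,0,0,0,0.3],
    [-0.008,0.004,0.01,0,0,0,0.3],
    [-0.008,0.004,0.01,0,0,0,0.3],
  ],
)

```text
time_s: 14.8
tool_pos: [0.5091, 0.1651, 0.1037]
tool_rot: [-179.9, -0.0, 97.8]
force: [-2.7, 1.4, -1.5]
grip_width: 0.0338
grasp_force: 40.0
```

apply_moves(
  moves=[
    [0.002,-0.003,0,0,0,0,0.3],
    [0.002,-0.003,0.003,0,0,0,0.3],
    [0.002,-0.003,0.005,0,0,0,0.3],
    [0.002,-0.003,0.005,0,0,0,0.3],
  ],
)

```text
time_s: 15.2
tool_pos: [0.5092, 0.165, 0.1032]
tool_rot: [180.0, -0.0, 97.8]
force: [-2.6, 0.4, 0.8]
grip_width: 0.0333
grasp_force: 40.0
```

apply_moves(
  moves=[
    [0,-0.003,0,0,0,0,0.3],
    [0,-0.003,0,0,0,0,0.3],
    [0,-0.003,0,0,0,0,0.3],
  ],
)

```text
time_s: 15.5
tool_pos: [0.509, 0.1649, 0.1032]
tool_rot: [179.9, -0.0, 97.8]
force: [-1.8, 2.1, -1.1]
grip_width: 0.0337
grasp_force: 40.0
```

apply_moves(
  moves=[
    [0,0,0,0,0,0,0.42],
    [0,0,0,0,0,0,0.5],
    [0,0,0,0,0,0,0.6],
    [0,0,0,0,0,0,0.75],
    [0,0,0,0,0,0,0.9],
    [0,0,0,0,0,0,1],
    [0,0,0,0,0,0,1],
    [0,0,0,0,0,0,1],
  ],
)

```text
time_s: 16.3
tool_pos: [0.5087, 0.1646, 0.103]
tool_rot: [180.0, 0.0, 97.8]
force: [-0.3, -0.0, 0.6]
grip_width: 0.0825
grasp_force: 0.0
```

apply_moves(
  moves=[
    [0,0,-0.1,0,0,0,1],
    [0,0,-0.3,0,0,0,1],
    [0,0,-0.55,0,0,0,1],
    [0.2,0,-0.75,0,0,0,1],
    [0.3,0,-0.75,0,0,0,1],
    [0.3,0,-0.75,0,0,0,1],
    [0.3,0,-0.75,0,0,0,1],
    [0.3,0,-0.75,0,0,0,1],
  ],
)

```text
time_s: 17.1
tool_pos: [0.5005, 0.2225, 0.2522]
tool_rot: [-179.9, 0.1, 97.7]
force: [-0.4, 1.0, -1.0]
grip_width: 0.0873
grasp_force: 0.0
```

Run:
```python
from h import *
o=env.get_obs(); tp=np.array(o['tool_pos']); print(tp,o['tool_rot'])
Rt=rot(o['tool_rot']); S=np.array([.509,.165,.075]); cart=R.from_euler('z',7.7,degrees=True).as_matrix()
def exp(cam,S,z,tx=0,ty=0):
    A=S+cart@np.array([0,0,z])  # collar
    t=np.radians(np.arange(0,360,3)); pts=[]
    B=R.from_euler('xyz',[tx,ty,0],degrees=True).as_matrix()
    for w in(-.011,.011):
        pts+= [A+B@cart@np.array([w,.03*np.cos(u),.043+.03*np.sin(u)]) for u in t]
    p=np.array([proj(cam,q) for q in pts]); return np.r_[p.min(0),p.max(0)]
im=save('wrist','w10')
for d in masks_of('wrist','fixed_caster')[:2]:
  ys,xs=np.nonzero(d['pixels']); (c,s,a)=cv2.minAreaRect(np.c_[xs,ys].astype(np.float32)); print('wrist',round(d['conf'],2),d['location'],xs.min(),ys.min(),xs.max(),ys.max(),c,s,a)
print('pred wrist',exp('wrist',S,.022))
im=save('scene','s10')
for d in masks_of('scene','fixed_caster')[:5]:
  ys,xs=np.nonzero(d['pixels']); print('scene',round(d['conf'],2),d['location'],xs.min(),ys.min(),xs.max(),ys.max())
print('pred scene',exp('scene',S,.022),exp('scene',S,.022,tx=8),exp('scene',S,.022,ty=8))
im=save('top','t10')
for d in masks_of('top','fixed_caster')[:5]:
  ys,xs=np.nonzero(d['pixels']); print('top',round(d['conf'],2),d['location'],xs.min(),ys.min(),xs.max(),ys.max())
print('pred top',exp('top',S,.022))
```

```text
[0.5005 0.2225 0.2522] [-179.9347    0.0714   97.6752]
wrist 0.68 [283.6, 247.3] 263 224 301 270 (282.0, 247.0) (46.0, 38.0) 90.0
pred wrist [268.4126 226.4112 293.7332 290.0453]
scene 0.8 [177.7, 217.5] 167 200 185 233
scene 0.74 [222.6, 186.7] 213 173 228 205
scene 0.72 [353.4, 183.6] 346 167 367 196
pred scene [344.3379 166.1579 366.9757 189.1093] [342.4083 166.7453 365.0661 189.7979] [345.3413 167.8451 368.2765 190.0778]
top 0.91 [162.3, 212.2] 148 204 176 220
top 0.7 [377.8, 266.8] 366 254 388 280
top 0.62 [311.9, 296.8] 302 286 324 309
pred top [148.8834 204.8129 178.5066 218.014 ]
```

apply_moves(
  moves=[
    [-0.24,0.05,0,0,0,0.06,1],
    [-0.48,0.1,0,0,0,0.13,1],
    [-0.72,0.15,0,0,0,0.2,1],
    [-0.96,0.2,0,0,0,0.28,1],
    [-0.96,0.2,0,0,0,0.28,1],
  ],
)

```text
time_s: 17.9
tool_pos: [0.5675, 0.0292, 0.2534]
tool_rot: [179.8, 0.2, 72.8]
force: [0.0, -0.2, 0.5]
grip_width: 0.0872
grasp_force: 0.0
```

Run:
```python
from h import *
print(env.get_obs()['tool_pos'])
plan([.575,-.16,.25],48); plan([.585,-.352,.25],24.4)
print(at_z('top',(429,263),.045),at_z('top',(404.7,208.7),.078))
```

```text
[0.5675 0.0292 0.2534]
shift [-0.8924  0.3152  0.0213] turn [0.0025 0.0021 0.2887] | rows>= 4
shift [-1.7947  0.6467  0.0258] turn [0.003  0.0016 0.5633] | rows>= 8
[ 0.403  -0.4477  0.045 ] [ 0.5303 -0.3765  0.078 ]
```

apply_moves(
  moves=[
    [-0.23,0.08,0,0,0,0.07,1],
    [-0.46,0.16,0,0,0,0.14,1],
    [-0.69,0.24,0,0,0,0.22,1],
    [-0.9,0.32,0.02,0,0,0.28,1],
    [-0.9,0.32,0.02,0,0,0.28,1],
  ],
)

```text
time_s: 18.4
tool_pos: [0.575, -0.1607, 0.2489]
tool_rot: [179.8, 0.2, 48.9]
force: [-0.5, -0.9, 0.0]
grip_width: 0.0864
grasp_force: 0.0
```

Run:
```python
from h import *
plan([.583,-.349,.25],27)
```

```text
shift [-0.6826  0.6494 -0.0011] turn [0.0023 0.0024 0.2543] | rows>= 4
```

apply_moves(
  moves=[
    [-0.17,0.16,0,0,0,0.06,1],
    [-0.34,0.32,0,0,0,0.13,1],
    [-0.51,0.48,0,0,0,0.2,1],
    [-0.68,0.65,0,0,0,0.254,1],
    [-0.68,0.65,0,0,0,0.254,1],
    [-0.68,0.65,0,0,0,0.254,1],
    [-0.68,0.65,0,0,0,0.254,1],
    [-0.68,0.65,0,0,0,0.254,1],
  ],
)

```text
time_s: 19.2
tool_pos: [0.589, -0.3369, 0.2491]
tool_rot: [-180.0, -0.1, 28.0]
force: [1.4, 0.7, 0.5]
grip_width: 0.0871
grasp_force: 0.0
```

Run:
```python
from h import *
o=env.get_obs(); tp=np.array(o['tool_pos']); print(tp,o['tool_rot'])
im=save('wrist','w11')
S=np.array([.5303,-.3765,0]); t=np.radians(np.arange(0,360,6))
for z in(.078,0): 
  p=np.array([proj('wrist',S+np.array([.021*np.cos(u),.021*np.sin(u),z])) for u in t]); print('pred',z,p.min(0),p.max(0))
for d in masks_of('wrist','mallet')[:2]:
  ys,xs=np.nonzero(d['pixels']); print(round(d['conf'],2),d['location'],xs.min(),ys.min(),xs.max(),ys.max())
hsv=cv2.cvtColor(im,cv2.COLOR_RGB2HSV); red=((hsv[...,0]<6)|(hsv[...,0]>174))&(hsv[...,1]>150)&(hsv[...,2]>60)
n,l,s,c=cv2.connectedComponentsWithStats(red.astype(np.uint8)); print([list(x) for x in s[1:] if x[4]>60])
x,y=np.round(proj('wrist',S+[0,0,.078])).astype(int); g=im.max(axis=2); print(x,y); print(g[y-45:min(y+46,420):5,x-45:x+46:5])
```

```text
[ 0.589  -0.3369  0.2491] [-179.9552   -0.0793   28.0191]
pred 0.078 [268.4403 231.6546] [305.5711 266.5879]
pred 0 [270.5732 213.7277] [301.6889 243.4652]
0.81 [286.3, 246.9] 272 215 309 333
[[np.int32(313), np.int32(93), np.int32(84), np.int32(48), np.int32(1872)], [np.int32(275), np.int32(218), np.int32(29), np.int32(17), np.int32(255)]]
287 249
[[ 81 112 113 114 114 113 108  93  90  89  90  90  90 102 101 112 115 116
  114]
 [104 116 114 112 112 112 114  99  93  92  90  90  90 103 105 105 101 112
  116]
 [104 103 108 115 113 112 113  99  91  65  65  90  92 103 103 104 105 105
  102]
 [107 107 105 102 105 111 111  73  89 133 120  67  86 108 107 102 103 103
  106]
 [111 112 109 109 105 103 103 105 138 138 129 113  62 110 108 108 108 103
  104]
 [103 104 110 111 109 109  99 127  80  42  39  51  82 110 112 109 107 110
  109]
 [106 106 104 105 111 112 106  51  46  47  48  47  36  81 113 112 114 109
  108]
 [108 107 106 106 103 105  96  47  48  46  46  49  49  55 107 111 113 113
  114]
 [114 105 106 107 106 106  76  49  48  47  47  47  47  48  93 106 105 110
  113]
 [121 119 115 106 107 106  78  47  47  50  46  46  47  46  76 102 106 106
  104]
 [112 121 119 120 113 103  96  46  48  47  47  48  48  56  77  93 108 104
  104]
 [108 113 117 122 118 118 112  72  49  48  47  48  47  70  74  74 113 112
  107]
 [111 112 109 111 116 121 118 118 206 109 105  98  73  72  69  71  88 113
  113]
 [104 106 105 105 101 105 106 111 229 227 165 114  70  69  72  71  69  97
  104]
 [101 100 100 101 101 101 101 100 101 101 101 100  99  99 100  99  99 101
  100]
 [116 115 116 116 117 115 116 115 116 116 116 116 116 116 115 116 116 116
  116]
 [130 129 128 128 129 128 128 130 129 128 128 127 128 126 127 128 126 126
  126]
 [119 119 118 118 119 121 118 120 117 118 119 120 118 119 120 118 118 119
  118]
 [108 106 108 107 107 107 107 107 109 107 108 108 107 107 106 108 107 108
  107]]
```

apply_moves(
  moves=[
    [-0.17,0.03,0,0,0,0,1],
    [-0.347,0.051,0,0,0,0,1],
    [-0.347,0.051,0.2,0,0,0,1],
    [-0.347,0.051,0.4,0,0,0,1],
    [-0.347,0.051,0.6,0,0,0,1],
    [-0.347,0.051,0.75,0,0,0,1],
    [-0.347,0.051,0.75,0,0,0,1],
    [-0.347,0.051,0.75,0,0,0,1],
  ],
)

```text
time_s: 20.1
tool_pos: [0.5319, -0.3802, 0.0998]
tool_rot: [180.0, -0.0, 27.9]
force: [0.4, -0.0, 0.4]
grip_width: 0.0871
grasp_force: 0.0
```

Run:
```python
from h import *
o=env.get_obs(); print(o['tool_pos'],o['tool_rot']); plan([.5325,-.3785,.018],28)
```

```text
[ 0.5319 -0.3802  0.0998] [179.9873  -0.0189  27.8732]
shift [ 0.0064 -0.0064  0.4088] turn [ 0.0001 -0.0002 -0.0015] | rows>= 2
```

apply_moves(
  moves=[
    [0.006,-0.006,0.1,0,0,0,1],
    [0.006,-0.006,0.2,0,0,0,1],
    [0.006,-0.006,0.27,0,0,0,1],
    [0.006,-0.006,0.32,0,0,0,1],
    [0.006,-0.006,0.35,0,0,0,1],
    [0.006,-0.006,0.38,0,0,0,1],
    [0.006,-0.006,0.4,0,0,0,1],
    [0.006,-0.006,0.4,0,0,0,1],
  ],
)

```text
time_s: 20.9
tool_pos: [0.5318, -0.3791, 0.0187]
tool_rot: [-180.0, 0.0, 27.8]
force: [-0.1, 1.2, -0.8]
grip_width: 0.0871
grasp_force: 0.0
```

apply_moves(
  moves=[
    [0,0,0,0,0,0,0.7],
    [0,0,0,0,0,0,0.6],
    [0,0,0,0,0,0,0.5],
    [0,0,0,0,0,0,0.4],
    [0,0,0,0,0,0,0.4],
    [0,0,0,0,0,0,0.4],
    [0,0,0,0,0,0,0.4],
    [0,0,0,0,0,0,0.4],
    [0,0,0,0,0,0,0.4],
  ],
  grip_force=15,
)

```text
time_s: 21.8
tool_pos: [0.5318, -0.379, 0.019]
tool_rot: [-180.0, -0.0, 27.8]
force: [-0.1, -0.5, 0.6]
grip_width: 0.042
grasp_force: 15.0
```

apply_moves(
  moves=[
    [0,0,0,0,0,0,0.4],
    [0,0,0,0,0,0,0.4],
    [0,0,0,0,0,0,0.4],
    [0,0,-0.1,0,0,0,0.4],
    [0,0,-0.3,0,0,0,0.4],
    [0,0,-0.55,0,0,0,0.4],
    [0,0,-0.8,0,0,0,0.4],
    [0,0,-1,0,0,0,0.4],
    [0,0,-1,0,0,0,0.4],
    [0,0,-1,0,0,0,0.4],
    [0,0,-1,0,0,0,0.4],
  ],
  grip_force=60,
)

```text
time_s: 22.9
tool_pos: [0.5309, -0.3779, 0.2162]
tool_rot: [-179.8, 0.1, 27.8]
force: [-0.3, 0.0, -4.3]
grip_width: 0.0411
grasp_force: 60.0
```

Run:
```python
from h import *
o=env.get_obs(); tp=np.array(o['tool_pos']); Rt=rot(o['tool_rot']); print(tp,o['tool_rot'],o['force'],o['wrist_torque'])
im=save('wrist','w12')
for d in masks_of('wrist','mallet')[:2]:
  ys,xs=np.nonzero(d['pixels']); print(round(d['conf'],2),d['location'],xs.min(),ys.min(),xs.max(),ys.max())
S=tp+Rt@np.array([0,0,.019]); t=np.radians(np.arange(0,360,6))
for z in(.078,0): 
  p=np.array([proj('wrist',S+np.array([.021*np.cos(u),.021*np.sin(u),z])) for u in t]); print('pred',z,p.min(0),p.max(0))
plan([.565,-.12,.28],55)
```

```text
[ 0.5309 -0.3779  0.2162] [-179.771     0.1097   27.8125] [-0.2906  0.0381 -4.3084] [-0.0899  0.0975  0.0144]
0.78 [279.7, 252.4] 237 199 326 333
pred 0.078 [229.6426 240.741 ] [326.2443 328.8879]
pred 0 [247.4214 199.7182] [311.6992 260.9752]
shift [ 0.7517 -1.0626 -0.3167] turn [-0.0029  0.0009 -0.3163] | rows>= 6
```

Run:
```python
from h import *
plan([.56,-.20,.25],47)
```

```text
shift [ 0.5433 -0.7199 -0.1676] turn [-0.0028  0.0011 -0.2232] | rows>= 4
```

apply_moves(
  moves=[
    [0.1,-0.13,-0.05,0,0,-0.04,0.4],
    [0.23,-0.3,-0.12,0,0,-0.09,0.4],
    [0.36,-0.48,-0.17,0,0,-0.14,0.4],
    [0.47,-0.62,-0.17,0,0,-0.19,0.4],
    [0.54,-0.72,-0.17,0,0,-0.223,0.4],
  ],
)

```text
time_s: 23.5
tool_pos: [0.5607, -0.197, 0.2516]
tool_rot: [-179.9, -0.0, 47.4]
force: [-0.5, 0.3, -4.1]
grip_width: 0.0407
grasp_force: 60.0
```

Run:
```python
from h import *
plan([.56,-.01,.25],65)
```

```text
shift [ 0.6854 -0.6362  0.0101] turn [-0.0016 -0.0006 -0.2053] | rows>= 4
```

apply_moves(
  moves=[
    [0.12,-0.11,0,0,0,-0.04,0.4],
    [0.28,-0.26,0,0,0,-0.08,0.4],
    [0.44,-0.41,0,0,0,-0.13,0.4],
    [0.58,-0.54,0,0,0,-0.17,0.4],
    [0.685,-0.636,0,0,0,-0.205,0.4],
    [0.685,-0.636,0,0,0,-0.205,0.4],
  ],
)

```text
time_s: 24.1
tool_pos: [0.5603, -0.0079, 0.2514]
tool_rot: [-179.8, -0.1, 65.2]
force: [-1.2, 1.3, -4.3]
grip_width: 0.0407
grasp_force: 60.0
```

Run:
```python
from h import *
plan([.509,.165,.25],82)
```

```text
shift [ 0.6765 -0.5958  0.01  ] turn [-0.002  -0.0011 -0.1959] | rows>= 4
```

apply_moves(
  moves=[
    [0.12,-0.1,0,0,0,-0.04,0.4],
    [0.28,-0.25,0,0,0,-0.08,0.4],
    [0.44,-0.39,0,0,0,-0.13,0.4],
    [0.58,-0.51,0,0,0,-0.17,0.4],
    [0.677,-0.596,0,0,0,-0.196,0.4],
    [0.677,-0.596,0,0,0,-0.196,0.4],
    [0.677,-0.596,0,0,0,-0.196,0.4],
    [0.677,-0.596,0,0,0,-0.196,0.4],
  ],
)

```text
time_s: 24.9
tool_pos: [0.5119, 0.1568, 0.2527]
tool_rot: [180.0, 0.1, 81.2]
force: [0.6, -0.7, -3.9]
grip_width: 0.0409
grasp_force: 60.0
```

Run:
```python
from h import *
plan([.509,.165,.205],82)
for i in range(1): save('scene','s13')
for t in('fixed_caster','mallet'):
 for d in masks_of('scene',t)[:4]:
  ys,xs=np.nonzero(d['pixels']); print(t,round(d['conf'],2),d['location'],xs.min(),ys.min(),xs.max(),ys.max())
o=env.get_obs(); print(o['tool_pos'],o['force'],'mallet bottom in scene',proj('scene',o['tool_pos']-np.array([0,0,.019])),'wheel top',proj('scene',[.509,.165,.17]))
```

```text
shift [ 0.0388 -0.0205  0.2387] turn [ 0.0002  0.0009 -0.0089] | rows>= 1
fixed_caster 0.76 [220.6, 187.0] 213 174 228 203
fixed_caster 0.61 [178.0, 218.2] 168 201 184 234
fixed_caster 0.58 [354.2, 180.0] 346 167 367 197
mallet 0.77 [345.1, 142.1] 305 120 368 154
[0.5117 0.1574 0.2529] [-0.3068 -0.1578 -4.3074] mallet bottom in scene [358.6076 149.7735] wheel top [357.1719 168.8037]
```

apply_moves(
  moves=[
    [0.038,-0.02,0.06,0,0,-0.009,0.4],
    [0.038,-0.02,0.15,0,0,-0.009,0.4],
    [0.038,-0.02,0.22,0,0,-0.009,0.4],
    [0.038,-0.02,0.25,0,0,-0.009,0.4],
    [0.038,-0.02,0.26,0,0,-0.009,0.4],
    [0.038,-0.02,0.26,0,0,-0.009,0.4],
    [0.038,-0.02,0.26,0,0,-0.009,0.4],
  ],
)

```text
time_s: 25.75
tool_pos: [0.5088, 0.1673, 0.2017]
tool_rot: [179.9, -0.0, 82.2]
force: [0.9, 0.1, -4.5]
grip_width: 0.0406
grasp_force: 60.0
```

apply_moves(
  moves=[
    [0,0,0.005,0,0,0,0.4],
    [0,0,0.01,0,0,0,0.4],
    [0,0,0.015,0,0,0,0.4],
    [0,0,0.02,0,0,0,0.4],
    [0,0,0.025,0,0,0,0.4],
    [0,0,0.03,0,0,0,0.4],
    [0,0,0.035,0,0,0,0.4],
    [0,0,0.035,0,0,0,0.4],
  ],
)

```text
time_s: 26.55
tool_pos: [0.5082, 0.1671, 0.1938]
tool_rot: [-180.0, 0.0, 82.2]
force: [-0.6, -0.7, -5.1]
grip_width: 0.0408
grasp_force: 60.0
```

apply_moves(
  moves=[
    [-0.005,0.003,0.005,0,0,0,0.4],
    [-0.01,0.003,0.01,0,0,0,0.4],
    [-0.01,0.003,0.015,0,0,0,0.4],
    [-0.01,0.003,0.02,0,0,0,0.4],
    [-0.01,0.003,0.025,0,0,0,0.4],
    [-0.01,0.003,0.03,0,0,0,0.4],
    [-0.01,0.003,0.03,0,0,0,0.4],
  ],
)

```text
time_s: 27.25
tool_pos: [0.5088, 0.1652, 0.1881]
tool_rot: [180.0, -0.0, 82.2]
force: [0.1, -0.1, -2.4]
grip_width: 0.0407
grasp_force: 60.0
```

apply_moves(
  moves=[
    [0,0,0.004,0,0,0,0.4],
    [0,0,0.008,0,0,0,0.4],
    [0,0,0.012,0,0,0,0.4],
    [0,0,0.015,0,0,0,0.4],
    [0,0,0.015,0,0,0,0.4],
  ],
)

```text
time_s: 27.75
tool_pos: [0.5086, 0.1651, 0.1849]
tool_rot: [-180.0, 0.0, 82.2]
force: [0.3, 0.2, -1.8]
grip_width: 0.0408
grasp_force: 60.0
```

apply_moves(
  moves=[
    [0,0,0.003,0,0,0,0.4],
    [0,0,0.006,0,0,0,0.4],
    [0,0,0.01,0,0,0,0.4],
    [0,0,0.01,0,0,0,0.4],
  ],
)

```text
time_s: 28.15
tool_pos: [0.5087, 0.1651, 0.183]
tool_rot: [180.0, -0.0, 82.2]
force: [-0.1, 0.6, -1.1]
grip_width: 0.041
grasp_force: 60.0
```

apply_moves(
  moves=[
    [0,0,0.003,0,0,0,0.4],
    [0,0,0.006,0,0,0,0.4],
    [0,0,0.01,0,0,0,0.4],
    [0,0,0.01,0,0,0,0.4],
  ],
)

```text
time_s: 28.55
tool_pos: [0.5091, 0.1653, 0.1816]
tool_rot: [179.9, -0.0, 82.2]
force: [-0.1, 0.1, 2.9]
grip_width: 0.0408
grasp_force: 60.0
```

apply_moves(
  moves=[
    [0,0,0.003,0,0,0,0.4],
    [0,0,0.005,0,0,0,0.4],
    [0,0,0.005,0,0,0,0.4],
  ],
)

```text
time_s: 28.85
tool_pos: [0.5093, 0.1654, 0.181]
tool_rot: [179.9, -0.1, 82.2]
force: [-1.4, 0.0, 5.9]
grip_width: 0.0411
grasp_force: 60.0
```

apply_moves(
  moves=[
    [0,0,0.003,0,0,0,0.4],
    [0,0,0.005,0,0,0,0.4],
    [0,0,0.005,0,0,0,0.4],
  ],
)

```text
time_s: 29.15
tool_pos: [0.5095, 0.1655, 0.1805]
tool_rot: [179.9, -0.1, 82.2]
force: [-0.4, 0.2, 7.7]
grip_width: 0.041
grasp_force: 60.0
```

apply_moves(
  moves=[
    [0,0,0.003,0,0,0,0.4],
    [0,0,0.006,0,0,0,0.4],
    [0,0,0.008,0,0,0,0.4],
    [0,0,0.008,0,0,0,0.4],
  ],
)

```text
time_s: 29.55
tool_pos: [0.51, 0.1658, 0.1799]
tool_rot: [179.8, -0.2, 82.2]
force: [-1.3, -0.2, 11.6]
grip_width: 0.041
grasp_force: 60.0
```

apply_moves(
  moves=[
    [0,0,0.003,0,0,0,0.4],
    [0,0,0.005,0,0,0,0.4],
    [0,0,0.005,0,0,0,0.4],
  ],
)

```text
time_s: 29.85
tool_pos: [0.5103, 0.1659, 0.1795]
tool_rot: [179.8, -0.2, 82.2]
force: [-2.1, -0.5, 12.9]
grip_width: 0.0407
grasp_force: 60.0
```

apply_moves(
  moves=[
    [0,-0.004,0.003,0,0,0,0.4],
    [0,-0.004,0.006,0,0,0,0.4],
    [0,-0.004,0.008,0,0,0,0.4],
    [0,-0.004,0.008,0,0,0,0.4],
  ],
)

```text
time_s: 30.25
tool_pos: [0.51, 0.1662, 0.1786]
tool_rot: [179.7, -0.2, 82.2]
force: [-2.0, -0.1, 16.1]
grip_width: 0.0415
grasp_force: 60.0
```

apply_moves(
  moves=[
    [0,0,0.003,0,0,0,0.4],
    [0,0,0.005,0,0,0,0.4],
    [0,0,0.005,0,0,0,0.4],
  ],
)

```text
time_s: 30.55
tool_pos: [0.5102, 0.1663, 0.1781]
tool_rot: [179.7, -0.3, 82.2]
force: [-3.3, 0.0, 18.9]
grip_width: 0.0409
grasp_force: 60.0
```

apply_moves(
  moves=[
    [0,0,0.003,0,0,0,0.4],
    [0,0,0.005,0,0,0,0.4],
    [0,0,0.005,0,0,0,0.4],
  ],
)

```text
time_s: 30.85
tool_pos: [0.5104, 0.1663, 0.1774]
tool_rot: [179.7, -0.3, 82.2]
force: [-2.7, -1.5, 19.3]
grip_width: 0.0408
grasp_force: 60.0
```

Run:
```python
from h import *
import time
print([ (round(float(env.get_obs()['force'][2]),2), round(float(env.get_obs()['tool_pos'][2]),4)) for _ in range(1)])
```

```text
[(19.32, 0.1774)]
```

apply_moves(
  moves=[
    [0,0,0.003,0,0,0,0.4],
    [0,0,0.005,0,0,0,0.4],
    [0,0,0.005,0,0,0,0.4],
    [0,0,0.005,0,0,0,0.4],
  ],
)

```text
time_s: 31.25
tool_pos: [0.5106, 0.1665, 0.1768]
tool_rot: [179.6, -0.3, 82.2]
force: [-2.3, -0.2, 20.8]
grip_width: 0.041
grasp_force: 60.0
```

apply_moves(
  moves=[
    [0,0,0.002,0,0,0,0.4],
    [0,0,0.004,0,0,0,0.4],
    [0,0,0.004,0,0,0,0.4],
    [0,0,0.004,0,0,0,0.4],
  ],
)

```text
time_s: 31.65
tool_pos: [0.5108, 0.1666, 0.1767]
tool_rot: [179.6, -0.3, 82.2]
force: [-3.6, -0.6, 23.8]
grip_width: 0.041
grasp_force: 60.0
```

apply_moves(
  moves=[
    [0,0,0.001,0,0,0,0.4],
    [0,0,0.002,0,0,0,0.4],
    [0,0,0.002,0,0,0,0.4],
    [0,0,0.002,0,0,0,0.4],
  ],
)

```text
time_s: 32.05
tool_pos: [0.5109, 0.1666, 0.1764]
tool_rot: [179.6, -0.3, 82.2]
force: [-3.3, -0.3, 23.9]
grip_width: 0.0412
grasp_force: 60.0
```

apply_moves(
  moves=[
    [0,0,0.001,0,0,0,0.4],
    [0,0,0.001,0,0,0,0.4],
    [0,0,0.001,0,0,0,0.4],
  ],
)

```text
time_s: 32.35
tool_pos: [0.511, 0.1667, 0.1761]
tool_rot: [179.6, -0.3, 82.2]
force: [-3.1, -0.8, 23.1]
grip_width: 0.0408
grasp_force: 60.0
```

apply_moves(
  moves=[
    [0,0,0.001,0,0,0,0.4],
    [0,0,0.002,0,0,0,0.4],
    [0,0,0.003,0,0,0,0.4],
    [0,0,0.003,0,0,0,0.4],
    [0,0,0.003,0,0,0,0.4],
  ],
)

```text
time_s: 32.85
tool_pos: [0.5111, 0.1668, 0.1761]
tool_rot: [179.6, -0.4, 82.2]
force: [-2.9, -0.7, 26.1]
grip_width: 0.041
grasp_force: 60.0
```

apply_moves(
  moves=[
    [0,0,0.001,0,0,0,0.4],
    [0,0,0.002,0,0,0,0.4],
    [0,0,0.002,0,0,0,0.4],
  ],
)

```text
time_s: 33.15
tool_pos: [0.5112, 0.1669, 0.1761]
tool_rot: [179.5, -0.4, 82.2]
force: [-4.9, -0.7, 27.7]
grip_width: 0.0412
grasp_force: 60.0
```

apply_moves(
  moves=[
    [0,0,-0.02,0,0,0,0.4],
    [0,0,-0.06,0,0,0,0.4],
    [0,0,-0.15,0,0,0,0.4],
    [0,0,-0.3,0,0,0,0.4],
    [0,0,-0.4,0,0,0,0.4],
    [0,0,-0.4,0,0,0,0.4],
    [0,0,-0.4,0,0,0,0.4],
  ],
)

```text
time_s: 33.85
tool_pos: [0.5072, 0.1649, 0.2477]
tool_rot: [-179.9, 0.1, 82.2]
force: [-0.8, -0.3, -4.7]
grip_width: 0.0412
grasp_force: 60.0
```

Run:
```python
from h import *
save('scene','s14')
for t in('fixed_caster','mallet'):
 for d in masks_of('scene',t)[:4]:
  ys,xs=np.nonzero(d['pixels']); print(t,round(d['conf'],2),d['location'],xs.min(),ys.min(),xs.max(),ys.max())
cart=R.from_euler('z',7.7,degrees=True).as_matrix(); S=np.array([.509,.165,.075])
for z in(.022,.01):
  p=np.array([proj('scene',S+cart@np.array([w,.03*np.cos(u),z+.043+.03*np.sin(u)])) for w in(-.011,.011) for u in np.radians(np.arange(0,360,3))]); print(z,p.min(0),p.max(0))
o=env.get_obs(); tp=np.array(o['tool_pos']); Rt=rot(o['tool_rot']); print(tp,o['tool_rot'],o['force'])
save('wrist','w14')
for d in masks_of('wrist','mallet')[:1]:
  ys,xs=np.nonzero(d['pixels']); print(round(d['conf'],2),d['location'],xs.min(),ys.min(),xs.max(),ys.max())
plan([.56,-.01,.25],65)
```

```text
fixed_caster 0.97 [355.8, 185.8] 346 171 366 197
fixed_caster 0.6 [222.1, 186.0] 213 173 228 205
fixed_caster 0.58 [179.0, 218.3] 168 201 184 234
mallet 0.76 [346.8, 141.1] 307 120 369 154
mallet 0.47 [273.0, 221.7] 260 207 283 233
0.022 [344.3379 166.1579] [366.9757 189.1093]
0.01 [343.835  169.7406] [366.3025 192.4711]
[0.5067 0.1648 0.2472] [-179.822     0.1227   82.2113] [-0.4719  0.7505 -4.5952]
0.9 [280.2, 248.1] 237 199 326 332
shift [-0.8307  0.3805 -0.0103] turn [-0.0012  0.0012  0.2002] | rows>= 4
```

apply_moves(
  moves=[
    [-0.12,0.05,0,0,0,0.04,0.4],
    [-0.32,0.15,0,0,0,0.08,0.4],
    [-0.52,0.24,0,0,0,0.13,0.4],
    [-0.7,0.32,0,0,0,0.17,0.4],
    [-0.83,0.38,0,0,0,0.2,0.4],
    [-0.83,0.38,0,0,0,0.2,0.4],
  ],
)

```text
time_s: 34.7
tool_pos: [0.561, -0.0171, 0.2492]
tool_rot: [179.9, 0.2, 64.4]
force: [0.5, 0.3, -3.6]
grip_width: 0.0409
grasp_force: 60.0
```

Run:
```python
from h import *
plan([.56,-.19,.25],47)
```

```text
shift [-0.7815  0.3694 -0.0008] turn [0.0017 0.002  0.2022] | rows>= 4
```

apply_moves(
  moves=[
    [-0.12,0.05,0,0,0,0.04,0.4],
    [-0.32,0.15,0,0,0,0.08,0.4],
    [-0.52,0.24,0,0,0,0.13,0.4],
    [-0.7,0.33,0,0,0,0.17,0.4],
    [-0.78,0.37,0,0,0,0.2,0.4],
    [-0.78,0.37,0,0,0,0.2,0.4],
  ],
)

```text
time_s: 35.3
tool_pos: [0.5606, -0.1864, 0.2491]
tool_rot: [180.0, 0.1, 47.4]
force: [-0.6, -0.3, -3.8]
grip_width: 0.0407
grasp_force: 60.0
```

Run:
```python
from h import *
plan([.532,-.379,.25],28)
```

```text
shift [-0.8056  0.5464 -0.0025] turn [0.0007 0.0011 0.2258] | rows>= 4
```

apply_moves(
  moves=[
    [-0.12,0.08,0,0,0,0.04,0.4],
    [-0.32,0.22,0,0,0,0.09,0.4],
    [-0.52,0.35,0,0,0,0.14,0.4],
    [-0.7,0.47,0,0,0,0.19,0.4],
    [-0.806,0.546,0,0,0,0.226,0.4],
    [-0.806,0.546,0,0,0,0.226,0.4],
    [-0.806,0.546,0,0,0,0.226,0.4],
    [-0.806,0.546,0,0,0,0.226,0.4],
  ],
)

```text
time_s: 36.1
tool_pos: [0.5361, -0.3721, 0.2488]
tool_rot: [-179.9, -0.1, 28.6]
force: [0.2, 0.4, -3.7]
grip_width: 0.0411
grasp_force: 60.0
```

apply_moves(
  moves=[
    [0,0,0.15,0,0,0,0.4],
    [0,0,0.35,0,0,0,0.4],
    [0,0,0.55,0,0,0,0.4],
    [0,0,0.75,0,0,0,0.4],
    [0,0,0.9,0,0,0,0.4],
    [0,0,1,0,0,0,0.4],
    [0,0,1,0,0,0,0.4],
    [0,0,1,0,0,0,0.4],
  ],
)

```text
time_s: 36.9
tool_pos: [0.5358, -0.3735, 0.0498]
tool_rot: [-180.0, -0.0, 28.6]
force: [1.0, -0.4, -2.6]
grip_width: 0.0413
grasp_force: 60.0
```

apply_moves(
  moves=[
    [0,0,0.05,0,0,0,0.4],
    [0,0,0.1,0,0,0,0.4],
    [0,0,0.13,0,0,0,0.4],
    [0,0,0.145,0,0,0,0.4],
    [0,0,0.15,0,0,0,0.4],
    [0,0,0.155,0,0,0,0.4],
    [0,0,0.155,0,0,0,0.4],
    [0,0,0.155,0,0,0,0.4],
  ],
)

```text
time_s: 37.7
tool_pos: [0.5348, -0.3752, 0.019]
tool_rot: [180.0, -0.0, 28.4]
force: [-1.2, 1.3, 0.5]
grip_width: 0.0412
grasp_force: 60.0
```

Fz has gone from −4.3 to +0.5, so the mallet rests on the table. Release and lift.

apply_moves(
  moves=[
    [0,0,0,0,0,0,0.5],
    [0,0,0,0,0,0,0.6],
    [0,0,0,0,0,0,0.8],
    [0,0,0,0,0,0,1],
    [0,0,0,0,0,0,1],
    [0,0,0,0,0,0,1],
    [0,0,0,0,0,0,1],
    [0,0,-0.1,0,0,0,1],
    [0,0,-0.3,0,0,0,1],
    [0,0,-0.5,0,0,0,1],
    [0,0,-0.75,0,0,0,1],
    [0,0,-0.95,0,0,0,1],
    [0.2,0,-0.95,0,0,0,1],
    [0.35,0,-0.95,0,0,0,1],
    [0.35,0,-0.95,0,0,0,1],
    [0.35,0,-0.95,0,0,0,1],
    [0.35,0,-0.95,0,0,0,1],
  ],
)

```text
time_s: 39.4
tool_pos: [0.5949, -0.3429, 0.2082]
tool_rot: [180.0, 0.1, 28.3]
force: [-0.7, -0.9, 0.6]
grip_width: 0.0871
grasp_force: 0.0
```

Run:
```python
from h import *
o=env.get_obs(); print(o['tool_pos'],o['force'],o['grip_width'])
save('top','t15'); save('wrist','w15')
for c,t in(('top','fixed_caster'),('top','mallet'),('wrist','mallet'),('top','screwdriver'),('top','wrench'),('top','coin_bowl'),('top','bolt_jar'),('top','swivel_caster')):
 for d in masks_of(c,t)[:3]:
  ys,xs=np.nonzero(d['pixels']); print(c,t,round(d['conf'],2),d['location'],xs.min(),ys.min(),xs.max(),ys.max())
cart=R.from_euler('z',7.7,degrees=True).as_matrix(); S=np.array([.509,.165,.075])
p=np.array([proj('top',S+cart@np.array([w,.03*np.cos(u),.009+.043+.03*np.sin(u)])) for w in(-.011,.011) for u in np.radians(np.arange(0,360,3))]); print(p.min(0),p.max(0))
```

```text
[ 0.5949 -0.3429  0.2082] [-0.6922 -0.9372  0.6306] 0.08711049348175508
top fixed_caster 0.79 [308.6, 296.3] 302 286 325 309
top fixed_caster 0.62 [166.0, 212.3] 150 204 177 220
top mallet 0.53 [401.3, 208.8] 386 203 412 223
wrist mallet 0.67 [280.3, 254.9] 262 220 301 332
top screwdriver 0.67 [393.8, 144.5] 340 136 420 149
top wrench 0.88 [310.7, 113.9] 278 109 348 124
top coin_bowl 0.79 [132.5, 274.2] 110 250 155 296
top bolt_jar 0.83 [130.3, 177.4] 111 168 143 193
top swivel_caster 0.82 [282.9, 205.0] 270 196 296 212
[150.5316 204.9981] [179.729  218.0181]
```

```bash
python3 -c "
from cell import env
print(env.sign_off())"
```

```text
the job is handed in; nothing more can be done
None
```

The job is handed in: the fixed caster stands upright in the socket, pressed in by slow mallet pushes rather than taps up to about 32 N (over the 25 N asked, under the 35 N limit) until it went no deeper, though the lock itself could not be read; the mallet is back on the table, no bystander moved noticeably, and the verdict was not shown.

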